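# Clamp a tea brick in the picking holder

## Robot

A 6-joint arm with a two-finger parallel gripper is mounted at the origin on the work surface. World frame = base frame: x ahead of the robot, y to its left, z up, the work surface at z = 0. Lengths are in m, angles in rad, forces in N, time in s.
With the tool pointing down it reaches from about 0.4 to 0.825 m from the base axis. Payload 7 kg.
Tool frame: the origin (TCP) lies between the finger pads; the fingertips stand 11 mm ahead of it and the grasp point (between the pads) lies 8 mm behind it; x points along the fingers, z is the direction in which the jaws open and shut, and the axes are right-handed (so a half turn about x gives the same grasp; the last joint's range is limited). The gripper opens to 88 mm and grips with 3 to 60 N. Pads are 19 mm wide; open, the fingers measure 130 mm over their backs; the gripper's body (78 mm by 193 mm) begins 47 mm behind the grasp point.
Start: joints at [1.585, 0.359, 0.012, 0, -1.224, -0.288], TCP at [0.183, 0.65, 0.238] pointing down, gripper open.
Joint ranges: [-3.07, 3.07], [-1.43, 2.12], [-1.02, 1.25], [-3.03, 1.67], [-3.05, -0], [-3.03, 3.03]. Speed limits (rad/s): [2.39, 2.39, 3.01, 3.14, 3.14, 3.14].

## Interface

Orientations are given as [roll, pitch, yaw] about the fixed x, y, z axes, in that order (R = Rz(yaw) Ry(pitch) Rx(roll)).
In Python, from station import arm gives the robot as it stands.
- The arm moves only by the tool jog_arm, never from a script. Its argument "motion" is a list of rows, each an object of numbers: "dx", "dy", "dz": the shift along the tool's x, y, z in m; "twist": the turn about the tool's x in degrees. In form: [{"dx": .., "dy": .., "dz": .., "twist": ..}, ...]. A call has 1 to 20 rows; each row is the pose to reach, as a shift and turn from the pose commanded when the call began, along the tool's axes at that moment; what a row does not reach only later rows make up. A row lasts 1/12 s, in which the tool goes at most 41.7 mm and 7.16 degrees, less where a joint would pass 70% of its speed; a pose out of reach is approached as far as the arm can. A call with a gripper value outside its range is refused whole. "gripper" is the finger opening in m, from 0 to 0.0876, set as the call begins (left out, the last holds). The fingers move at their own pace and stop on an object; "newtons" is the grip in N (left out, the last holds). Time passes only in rows, so rows that repeat a pose let the fingers close. It gives the time, the measured TCP pose, the force and the opening at its end, in the units of the state.
- arm.get_state(): the state, without advancing time (a new reading comes with each control period).
- arm.grab_frame(name): name is "scene" or "top"; returns the picture (480x640x3 uint8, red, green, blue); there is no depth.
- arm.camera_model(name): a dict with "camera_matrix" (3x3 intrinsics, pixels), "k1" (the pictures are not rectified: a ray, as slopes to the right and down, at radius r is drawn at 1 + k1 r^2 times it, then the intrinsics apply), "eye" and "attitude" of the camera in the world. Camera axes: x right, y down, z forward; pixel columns grow to the right and rows downward; lengths in m; the calibration is good to about 2 mm. A picture is of the moment at which its call begins. camera_model takes no time and is no camera call.
- arm.job_done(): hands the job in, once; it reports no verdict.
The state is a dict: "t": time; "q": joint angles; "qd": joint speeds; "joint_efforts": joint torques, N m; "eef_pos": TCP position; "ee_rot": TCP orientation; "force": force on the tool from outside, world axes, zero at the start; "moment": the same for the moment, N m; "width": finger opening in m.
Only numpy, scipy, OpenCV 4.12 (cv2) and the standard library are available. Lean on these libraries where they do the work, as an engineer would, in place of code of your own. Each camera call takes 0.05 s, during which the arm holds its last target.

## Task

Get the tea brick ready for picking: first turn the wooden turnbutton square across the rail of the shut hold-down frame, then pump the clamp's trigger, again and again, until its sprung pad has pushed the brick up against the end stop and is pressed in about halfway; at no time press the pad all the way in, or the brick crumbles. Work the clamp by its trigger only and leave the brick, the bar and the other things on the counter alone. Finish while still holding the trigger squeezed, with the frame shut and secured; do not let go.

Things in the scene. Friction and masses are not known exactly. Their poses are not given: they have to be found in the camera images.
- holder: tea-brick holder fixed to the counter: light wooden base 170 x 400 x 8 with a hand-pumped clamp (-y half) and a tray with end stop (+y half). Origin on the counter under the clamp's axis; +y is the way the clamp pushes, z up, the turnbutton is on the -x side. Round the two black posts nothing else is higher than 70; tray walls are 40 high, the frame's top 49
- handle_mid (a point): point in the middle of the fixed black handle post, 122 above the counter. The post is 24 wide (holder x), 20 thick (holder y), from 69 to 140 above the counter. It does not move. Same axes as the holder
- trigger_grip (a point): middle of the black trigger post, 122 above the counter at rest, where it is pushed or squeezed; moves with it. At rest 45 to the -y side of handle_mid, fully squeezed 21. Post 24 wide (holder x), 14 thick (y), top 137 above the counter. Its pivot is 33 to the -y side of the handle's middle, 12 above the counter, 110 from this point
- trigger (a joint): 0 sprung out (leaning 0.11 rad away from the handle), 0.22 fully squeezed to the handle. Pushing it +y (24 mm at trigger_grip) takes 3 to 13 N; it springs back when let go. After 0.04 to 0.08 rad of slack a squeeze carries the bar +y, about 46 mm per rad, 6 to 8 mm in all; while the trigger springs back the bar stays (ratchet), so 4 to 9 squeezes are needed
- bar: the steel pushing bar (12 x 12, its axis 24 above the counter) with the jaw plate on its front end; moved by the trigger only, not to be pushed by the robot. Origin at bar axis, slides along holder y
- pad (a joint): how far the sprung rubber pad is pressed back towards the jaw plate: 0 free, 0.016 m fully pressed in (bottomed). Spring about 700 N/m, so 5.6 N when halfway. Until the brick is touched it is 0. At first the gap between pad and jaw plate is 17 mm
- pad_face (a point): centre of the front (+y) face of the rubber pad (56 wide, 26 high), 24 above the counter; it meets the -y end of the tea brick
- stop_face (a point): centre of the face of the tray's end stop that the brick is pushed against (faces holder -y), 24 above the counter
- brick: the pressed tea brick, dark brown slab 70 (holder x) x 100 (holder y) x 30 high, 0.24 kg, loose in the tray under the window of the frame; origin at the centre of its underside, so its end faces are 50 either way along y. At the start it lies 0 to 8 short of the stop, and 22 to 50 ahead of the pad. Not to be touched by the robot
- frame (a joint): brown wooden hold-down frame over the tray, 112 x 114 x 8, hinged on the tray's far (+x) side: 0 lying shut (as at the start), grows as it is lifted. Its near rail, 18 wide, lies beside the turnbutton
- button (a joint): turnbutton angle: 0 its arm points along holder +y (off the frame), 1.57 its arm points square across the near rail of the frame (holder +x); it stops at 1.75. It grows clockwise seen from above. Stays where it is left (friction 0.04 N m)
- button_grip (a point): point on the turnbutton's vertical turning axis, in its upright wing, 74 above the counter. The wing is the part to pinch or push: 36 long, 9 thick, from 57 to 87 above the counter; it lies along the arm. The arm under it (14 wide, 6 thick) reaches 34 from the axis. The point turns with the button: its own y axis is along the arm, and the wing
- pick: tea pick: steel spike with a dark wooden handle, 155 long, lying on the counter in front of the holder; leave alone; origin at the ferrule
- pen: grey marker pen 125 long, 14 thick, lying; leave alone
- cup: white cup, 68 across, 50 high; leave alone; origin under its foot
- gaiwan: white lidded tea bowl, 94 across, 73 high; leave alone; origin under its foot
- scoop: light wooden scoop lying on the counter; leave alone
- cake: round paper-wrapped tea cake, 180 across, 31 high; leave alone; origin under its centre
- canister: plain steel tea tin, 84 across, 130 high; leave alone; origin under its centre

How it is judged:
By the outcome, as a careful person would: the job done as asked, in the order asked, and still so for the second after the job is handed in, while the arm keeps its last pose, push and grip.
It also fails if it takes over 67 s, if anything falls off the work surface, if the arm or the gripper's body presses on something with over 40 N, if the wrist force passes 120 N, or if a joint passes its speed limit or range.

## Working session

There is one attempt and no reset: what is moved stays moved. The work goes in short steps, Python scripts to look and compute and a tool call to move; the robot and the scene stay as the last step left them, time stands still between calls to the robot, and variables do not carry over. Pictures are saved under pics/ and viewed, and the job is handed in when it is done.

Besides the shell and the picture viewer there is one more tool, called after "Request:" as name(argument=value, ...) on one line, values as JSON. jog_arm: Moves the arm, as the interface text tells. Its arguments: {"type":"object","properties":{"motion":{"type":"array"},"gripper":{"type":"number"},"newtons":{"type":"number"}},"required":["motion"]}

```bash
ls; mkdir -p pics
python3 - <<'E'
from station import arm
import cv2
s=arm.get_state();print({k:s[k] for k in('t','eef_pos','ee_rot','force','width')})
for n in("scene","top"):
    print(n,arm.camera_model(n))
    cv2.imwrite(f"pics/{n}0.png",arm.grab_frame(n)[:,:,::-1])
E
```

```text
pics
{'t': 0.0, 'eef_pos': array([0.18237448, 0.64940668, 0.23665002]), 'ee_rot': array([ 0.08139036,  1.56915064, -1.76328253]), 'force': array([-0.62767394, -0.87631001,  0.01405039]), 'width': 0.08753364064494314}
scene {'camera_matrix': array([[514.89654758,   0.        , 314.20638808],
       [  0.        , 514.89654758, 235.81320644],
       [  0.        ,   0.        ,   1.        ]]), 'k1': -0.05540329601399227, 'eye': array([ 1.31064115, -0.31083607,  1.08324693]), 'attitude': array([-2.4758179 , -0.00785526,  1.14488638])}
top {'camera_matrix': array([[453.49558415,   0.        , 314.304486  ],
       [  0.        , 453.49558415, 236.04367691],
       [  0.        ,   0.        ,   1.        ]]), 'k1': -0.058420858186425076, 'eye': array([0.41739954, 0.01218434, 1.16106506]), 'attitude': array([-2.98479878e+00, -2.32119374e-03, -1.58661670e+00])}
```

View pics/scene0.png

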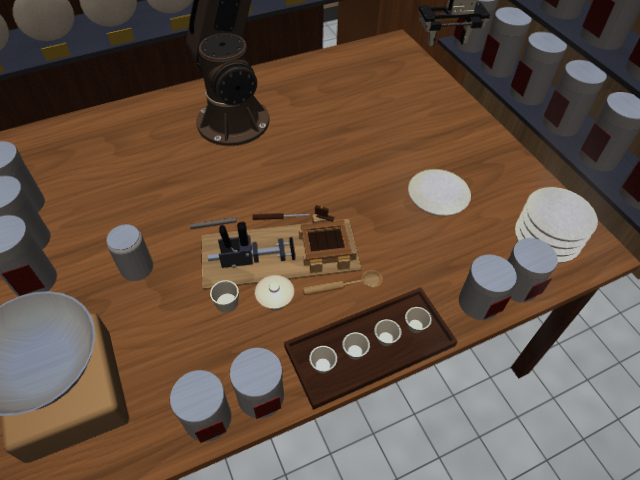

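View pics/top0.png

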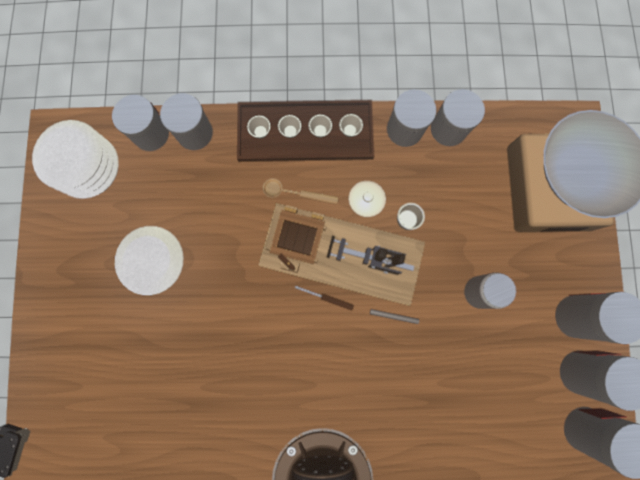

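```bash
cat > h.py <<'E'
import numpy as np,cv2
from scipy.spatial.transform import Rotation as R
from scipy.optimize import least_squares
from station import arm
def cam(n):
    m=arm.camera_model(n);return m['camera_matrix'],m['k1'],np.array(m['eye']),R.from_euler('xyz',m['attitude']).as_matrix()
def proj(n,P):
    K,k,e,A=cam(n);c=(np.atleast_2d(P)-e)@A;s=c[:,:2]/c[:,2:];r2=(s**2).sum(1,keepdims=True)
    return s*(1+k*r2)*[K[0,0],K[1,1]]+[K[0,2],K[1,2]]
def ray(n,uv):
    K,k,e,A=cam(n);d=(np.array(uv,float)-[K[0,2],K[1,2]])/[K[0,0],K[1,1]];s=d.copy()
    for _ in range(20): s=d/(1+k*(s@s))
    v=A@np.array([s[0],s[1],1.]);return e,v
def onz(n,uv,z):
    e,v=ray(n,uv);return e+v*(z-e[2])/v[2]
def crop(n,src,x0,y0,x1,y1,f,out):
    im=src if not isinstance(src,str) else cv2.imread(src)
    c=cv2.resize(im[y0:y1,x0:x1],None,fx=f,fy=f,interpolation=cv2.INTER_CUBIC)
    for x in range((x0//10+1)*10,x1,10): 
        cv2.line(c,((x-x0)*f,0),((x-x0)*f,6 if x%50 else 14),(0,255,255),1)
        if x%20==0: cv2.putText(c,str(x),((x-x0)*f-10,24),0,.35,(0,255,255),1)
    for y in range((y0//10+1)*10,y1,10):
        cv2.line(c,(0,(y-y0)*f),(6,(y-y0)*f),(0,255,255),1)
        if y%20==0: cv2.putText(c,str(y),(8,(y-y0)*f+4),0,.35,(0,255,255),1)
    cv2.imwrite(out,c)
E
python3 - <<'E'
from h import *
crop(0,'pics/top0.png',250,195,440,325,4,'pics/t1.png')
crop(0,'pics/scene0.png',190,195,370,300,4,'pics/s1.png')
E
```

```text
(no output)
```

View pics/t1.png

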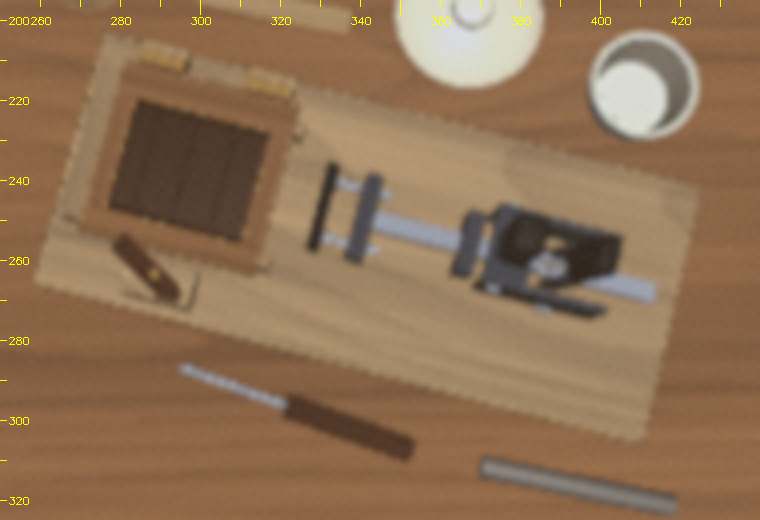

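View pics/s1.png

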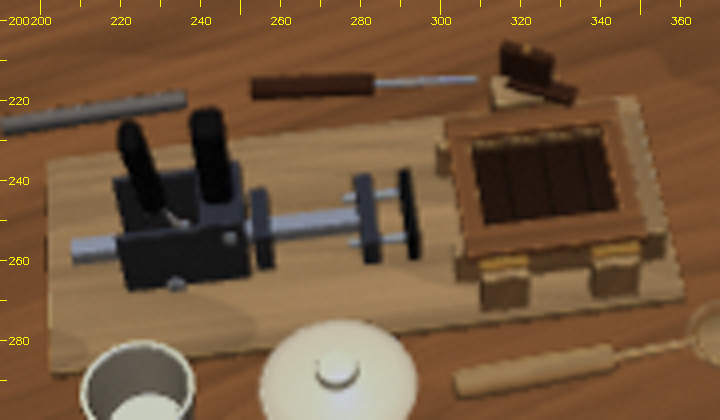

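```bash
cat > f.py <<'E'
from h import *
def fitbase():
    T=[(276.3,203.8),(259.3,265),(424.5,242.5),(411.3,305)]
    S=[(361.3,270),(349.3,219.3),(202.5,288.3),(201.8,235.5)]
    L=np.array([[.085,.2,.008],[-.085,.2,.008],[.085,-.2,.008],[-.085,-.2,.008]])
    def P(p): return L@R.from_euler('z',p[2]).as_matrix().T+[p[0],p[1],0]
    def res(p): return np.r_[(proj('top',P(p))-T).ravel(),(proj('scene',P(p))-S).ravel()]
    s=least_squares(res,[.5,0,-.25]); return s.x,s.fun.reshape(-1,2)
if __name__=='__main__':
    x,f=fitbase();print(x);print(f.round(1))
    crop(0,'pics/top0.png',365,240,425,285,12,'pics/t2.png')
    crop(0,'pics/top0.png',272,245,312,275,16,'pics/t3.png')
    crop(0,'pics/scene0.png',205,215,265,260,12,'pics/s2.png')
    crop(0,'pics/scene0.png',300,200,350,235,14,'pics/s3.png')
E
python3 f.py
```

```text
[ 0.55491095 -0.06168214 -0.2769219 ]
[[-1.2 -1.9]
 [-2.3 -0.3]
 [-0.1 -1.4]
 [-1.8  0.5]
 [-1.  -0.5]
 [-1.6 -0.7]
 [-1.7  0.4]
 [-1.9 -0.5]]
```

View pics/t2.png

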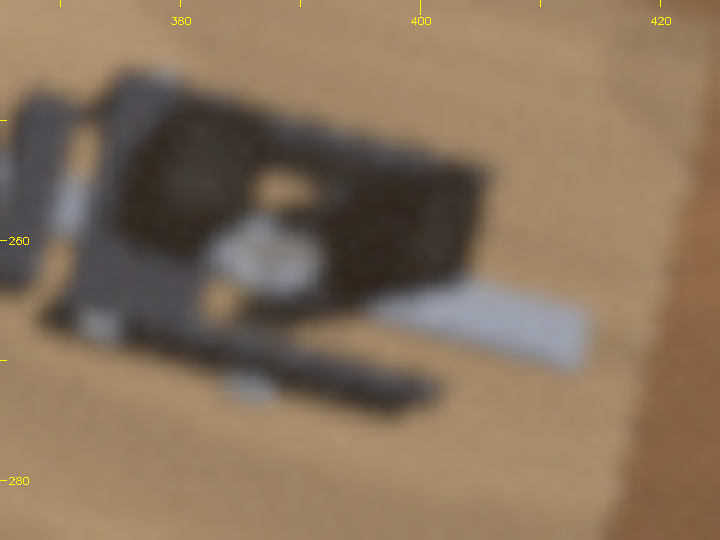

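View pics/t3.png

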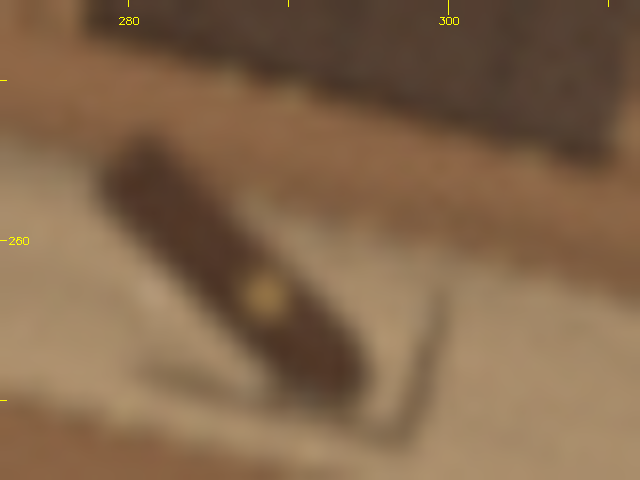

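View pics/s2.png

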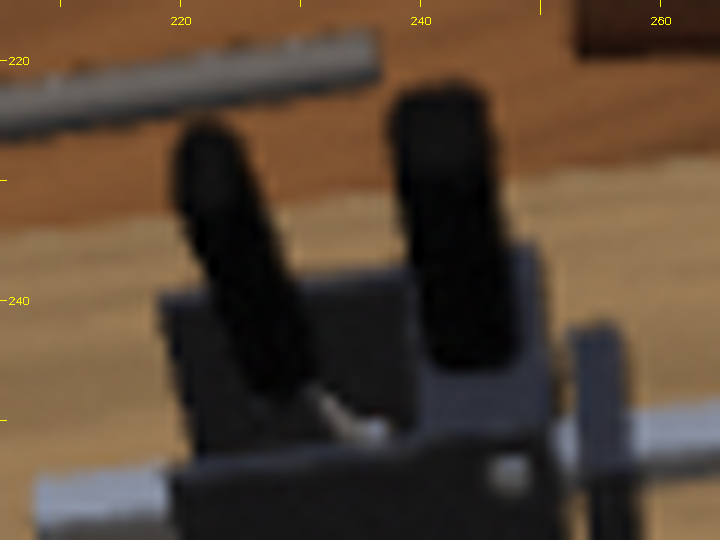

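View pics/s3.png

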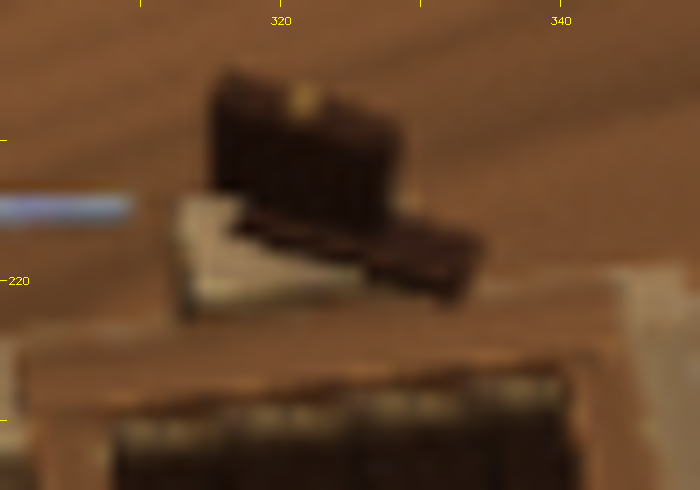

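Run:
```python
from h import *
from f import fitbase
p,_=fitbase();M=R.from_euler('z',p[2]).as_matrix()
def rep(nm,t,s,z):
    for n,uv in(('top',t),('scene',s)):
        if uv is None: continue
        w=onz(n,uv,z);print(nm,n,w.round(4),'local',(M.T@(w-[p[0],p[1],0])).round(4))
rep('brass',(288.1,263.1),(321.1,206.6),.087)
# wing ends top view
rep('w1',(280.3,254.7),None,.087);rep('w2',(292.8,269.6),None,.087)
rep('w scene',None,(315.6,205.3),.087);rep('w scene',None,(327.6,208.8),.087)
rep('arm tip',None,(332.8,219),.055)
rep('handle',(381.2,253.7),(241,224.5),.140)
rep('trig',(402.5,258),(222,227.5),.137)
rep('padtop',(331.0,252.0),(291.5,237.5),.037)
rep('cornerTop',(275.8,203.3),(360.8,269.5),.008)
```

```text
brass top [0.523  0.0703 0.087 ] local [-0.0668  0.1182  0.087 ]
brass scene [0.5214 0.0753 0.087 ] local [-0.0697  0.1226  0.087 ]
w1 top [0.5434 0.0887 0.087 ] local [-0.0522  0.1415  0.087 ]
w2 top [0.5074 0.0593 0.087 ] local [-0.0788  0.1033  0.087 ]
w scene scene [0.5116 0.0642 0.087 ] local [-0.0761  0.1093  0.087 ]
w scene scene [0.535  0.0874 0.087 ] local [-0.0599  0.138   0.087 ]
arm tip scene [0.5475 0.0975 0.055 ] local [-0.0506  0.1511  0.055 ]
handle top [ 0.5359 -0.1439  0.14  ] local [ 0.0041 -0.0843  0.14  ]
handle scene [ 0.5373 -0.1423  0.14  ] local [ 0.0051 -0.0824  0.14  ]
trig top [ 0.5256 -0.1926  0.137 ] local [ 0.0076 -0.1339  0.137 ]
trig scene [ 0.5252 -0.186   0.137 ] local [ 0.0054 -0.1277  0.137 ]
padtop top [ 0.5541 -0.0343  0.037 ] local [-0.0083  0.0261  0.037 ]
padtop scene [ 0.5469 -0.0196  0.037 ] local [-0.0192  0.0383  0.037 ]
cornerTop top [0.6875 0.1056 0.008 ] local [0.0818 0.1971 0.008 ]
cornerTop scene [0.6918 0.1086 0.008 ] local [0.0851 0.2012 0.008 ]
```

```bash
cat >> h.py <<'E'
def pose():
    s=arm.get_state();return np.array(s['eef_pos']),R.from_euler('xyz',s['ee_rot']).as_matrix()
def plan(pos,head):
    p,A=pose();d=A.T@(np.array(pos)-p)
    h=np.degrees(np.arctan2(A[1,2],A[0,2]))
    best=[]
    for o in(0,180,-180,360,-360):
        # tool x down: +twist about tool x = clockwise seen from above
        best.append(-(head+o-h))
    t=min(best,key=abs)
    print('pos',p.round(4),'jaw head',h.round(1),'xaxis',A[:,0].round(3),'shift',d.round(4),'twist',round(t,1),'other',[round(b) for b in best])
E
python3 - <<'E'
from h import *
print(arm.get_state()['q'].round(3))
plan([.522,.073,.20],131)
E
```

```text
[ 1.585  0.359  0.011 -0.    -1.224 -0.288]
pos [0.1824 0.6495 0.2367] jaw head -105.7 xaxis [-0.    -0.001 -1.   ] shift [0.0375 0.4828 0.4631] twist -56.7 other [-237, -417, -57, -597, 123]
```

Request:
jog_arm(motion=[{"dx": 0,"dy": 0.027,"dz": 0.026,"twist": 6.8},{"dx": 0,"dy": 0.054,"dz": 0.051,"twist": 13.7},{"dx": 0,"dy": 0.08,"dz": 0.077,"twist": 20.5},{"dx": 0,"dy": 0.107,"dz": 0.103,"twist": 27.3},{"dx": 0,"dy": 0.134,"dz": 0.128,"twist": 34.2},{"dx": 0,"dy": 0.161,"dz": 0.154,"twist": 41},{"dx": 0,"dy": 0.188,"dz": 0.18,"twist": 47.8},{"dx": 0,"dy": 0.214,"dz": 0.206,"twist": 54.7},{"dx": 0,"dy": 0.241,"dz": 0.231,"twist": 61.5},{"dx": 0,"dy": 0.268,"dz": 0.257,"twist": 68.3},{"dx": 0,"dy": 0.295,"dz": 0.283,"twist": 75.2},{"dx": 0,"dy": 0.322,"dz": 0.309,"twist": 82},{"dx": 0.01,"dy": 0.349,"dz": 0.334,"twist": 88.8},{"dx": 0.02,"dy": 0.375,"dz": 0.36,"twist": 95.7},{"dx": 0.03,"dy": 0.402,"dz": 0.386,"twist": 102.5},{"dx": 0.04,"dy": 0.429,"dz": 0.412,"twist": 109.3},{"dx": 0.04,"dy": 0.456,"dz": 0.437,"twist": 116.2},{"dx": 0.04,"dy": 0.483,"dz": 0.463,"twist": 123},{"dx": 0.04,"dy": 0.483,"dz": 0.463,"twist": 123},{"dx": 0.04,"dy": 0.483,"dz": 0.463,"twist": 123}], gripper=0.06, newtons=20)

```text
t: 1.77
eef_pos: [0.5227, 0.0714, 0.1969]
ee_rot: [1.291, 1.569, -2.704]
force: [-0.8, 0.1, -0.3]
width: 0.0601
```

Run:
```python
from h import *
print(arm.get_state()['q'].round(3));plan([.522,.073,.20],131)
for n in('top','scene'): cv2.imwrite(f'pics/{n}1.png',arm.grab_frame(n)[:,:,::-1])
crop(0,'pics/top1.png',250,220,330,280,9,'pics/t4.png')
crop(0,'pics/scene1.png',270,150,370,225,8,'pics/s4.png')
```

```text
[ 0.508  0.149 -0.37  -0.    -1.054 -1.362]
pos [0.5227 0.0714 0.1969] jaw head 131.1 xaxis [-0.001 -0.001 -1.   ] shift [-0.0031 -0.0005  0.0016] twist 0.1 other [0, -180, 180, -360, 360]
```

View pics/t4.png

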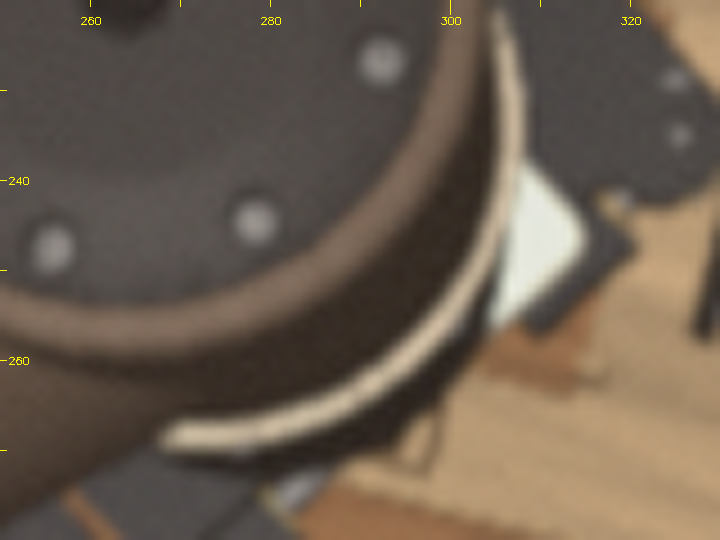

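View pics/s4.png

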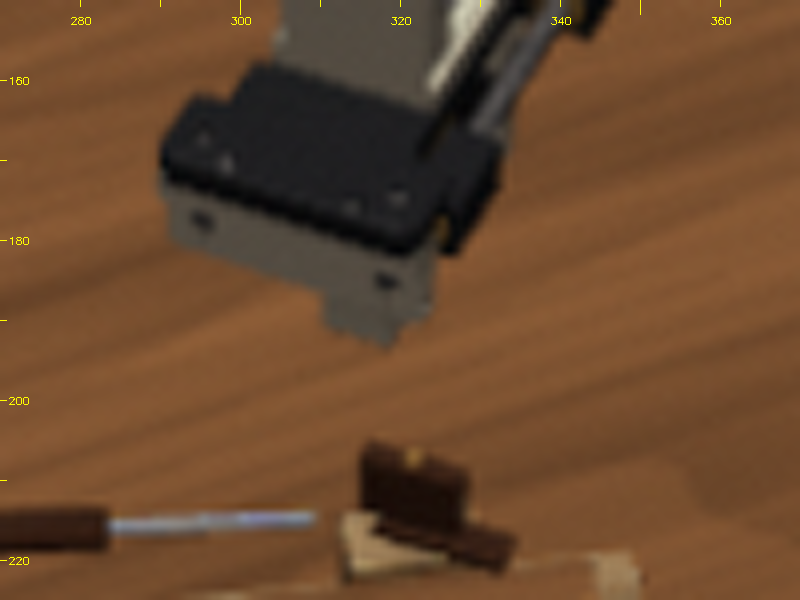

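Run:
```python
from h import *
p,A=pose()
for off in(.04,.045,.051):
  for y in(-.0095,.0095):
    print(off,y,proj('scene',p+A@np.array([.011,y,-off])).round(1))
print(proj('scene',p+A@np.array([.011,0,0])))
```

```text
0.04 -0.0095 [[318.1 192.1]]
0.04 0.0095 [[310.8 189.7]]
0.045 -0.0095 [[317.2 193.5]]
0.045 0.0095 [[309.9 191.1]]
0.051 -0.0095 [[316.2 195.2]]
0.051 0.0095 [[308.9 192.8]]
[[321.22860119 179.92269903]]
```

Request:
jog_arm(motion=[{"dx": 0.015,"dz": 0.0015},{"dx": 0.035,"dz": 0.0015},{"dx": 0.055,"dz": 0.0015},{"dx": 0.075,"dz": 0.0015},{"dx": 0.09,"dz": 0.0015},{"dx": 0.1,"dz": 0.0015},{"dx": 0.11,"dz": 0.0015},{"dx": 0.117,"dz": 0.0015},{"dx": 0.12,"dz": 0.0015},{"dx": 0.12,"dz": 0.0015}])

```text
invalid input
```

Run:
```python
from h import *
plan([.522,.0728,.076],131)
for n in('scene',): cv2.imwrite(f'pics/{n}2.png',arm.grab_frame(n)[:,:,::-1])
crop(0,'pics/scene2.png',270,170,370,245,8,'pics/s5.png')
```

```text
pos [0.522  0.0734 0.1972] jaw head 131.3 xaxis [-0.001 -0.    -1.   ] shift [ 0.1212  0.0003 -0.0004] twist 0.3 other [0, -180, 180, -360, 360]
```

View pics/s5.png

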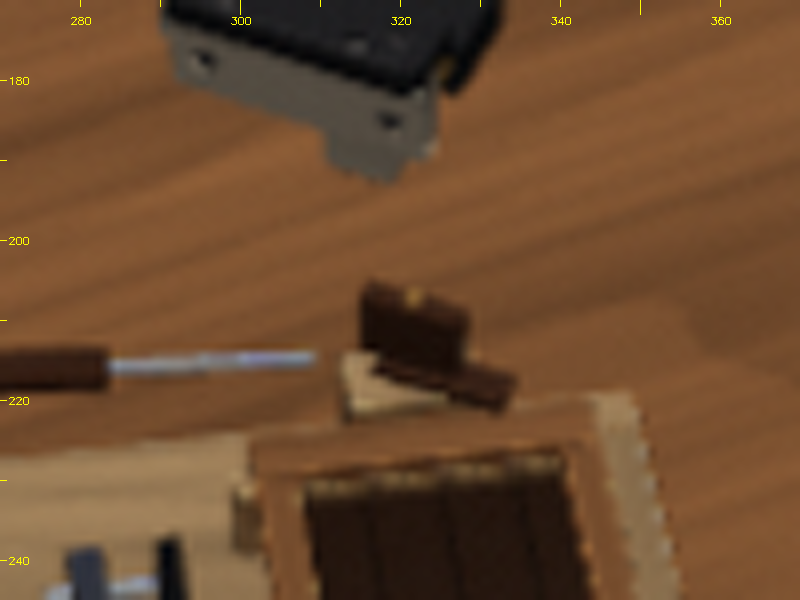

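Request:
jog_arm(motion=[{"dx": 0.015,"dy": 0,"dz": 0,"twist": 0},{"dx": 0.035,"dy": 0,"dz": 0,"twist": 0},{"dx": 0.055,"dy": 0,"dz": 0,"twist": 0},{"dx": 0.075,"dy": 0,"dz": 0,"twist": 0},{"dx": 0.09,"dy": 0,"dz": 0,"twist": 0},{"dx": 0.1,"dy": 0,"dz": 0,"twist": 0},{"dx": 0.11,"dy": 0,"dz": 0,"twist": 0},{"dx": 0.117,"dy": 0,"dz": 0,"twist": 0},{"dx": 0.12,"dy": 0,"dz": 0,"twist": 0},{"dx": 0.12,"dy": 0,"dz": 0,"twist": 0}])

```text
t: 2.75
eef_pos: [0.5222, 0.0737, 0.0773]
ee_rot: [1.369, 1.57, -2.621]
force: [-0.2, 0.3, -0.3]
width: 0.0599
```

Run:
```python
from h import *
plan([.522,.0728,.076],131);print(arm.get_state()['force'])
for n in('scene',): cv2.imwrite(f'pics/{n}3.png',arm.grab_frame(n)[:,:,::-1])
crop(0,'pics/scene3.png',270,170,370,245,8,'pics/s6.png')
```

```text
pos [0.5222 0.0737 0.0773] jaw head 131.3 xaxis [-0. -0. -1.] shift [ 0.0013  0.0007 -0.0005] twist 0.3 other [0, -180, 180, -360, 360]
[-0.18195815  0.2870264  -0.32468217]
```

View pics/s6.png

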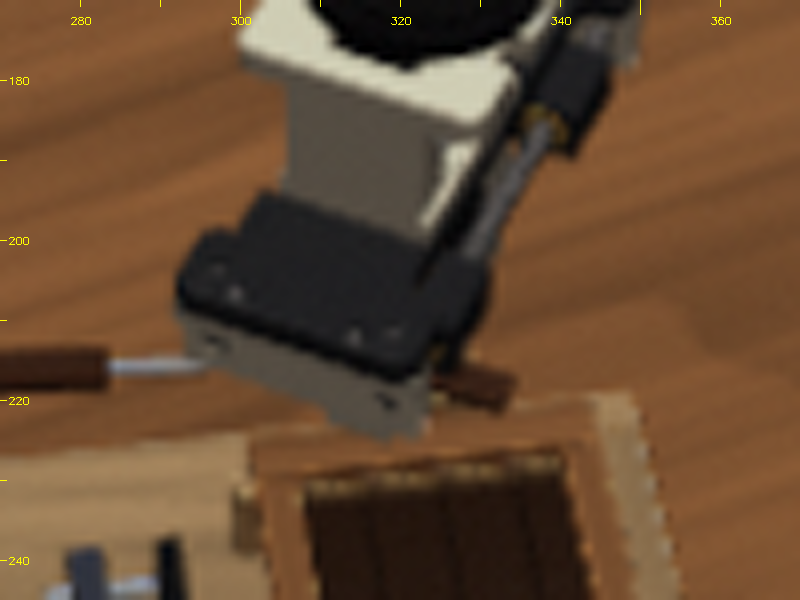

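Fingers straddle the wing; closing gently.

Request:
jog_arm(motion=[{"dx": 0,"dy": 0,"dz": 0,"twist": 0},{"dx": 0,"dy": 0,"dz": 0,"twist": 0},{"dx": 0,"dy": 0,"dz": 0,"twist": 0},{"dx": 0,"dy": 0,"dz": 0,"twist": 0},{"dx": 0,"dy": 0,"dz": 0,"twist": 0},{"dx": 0,"dy": 0,"dz": 0,"twist": 0},{"dx": 0,"dy": 0,"dz": 0,"twist": 0},{"dx": 0,"dy": 0,"dz": 0,"twist": 0}], gripper=0.0, newtons=8)

```text
t: 3.47
eef_pos: [0.5223, 0.0734, 0.0776]
ee_rot: [-1.507, 1.571, 0.785]
force: [0.6, -0.5, -0.5]
width: 0.0124
```

Run:
```python
from h import *
plan([.522,.0728,.076],131);s=arm.get_state();print(s['force'],s['moment'],s['width'])
```

```text
pos [0.5223 0.0734 0.0776] jaw head 131.3 xaxis [ 0.  0. -1.] shift [ 0.0016  0.0007 -0.0003] twist 0.3 other [0, -180, 180, -360, 360]
[ 0.62081122 -0.52771374 -0.52182937] [ 0.07318522 -0.10443509 -0.02486952] 0.012393497816881566
```

Request:
jog_arm(motion=[{"dx": 0,"dy": 0,"dz": 0,"twist": 0},{"dx": 0,"dy": 0,"dz": 0,"twist": 0},{"dx": 0,"dy": 0,"dz": 0,"twist": 0},{"dx": 0,"dy": 0,"dz": 0,"twist": 0}], newtons=20)

```text
t: 3.8
eef_pos: [0.5226, 0.073, 0.0776]
ee_rot: [2.802, 1.57, -1.19]
force: [2.6, -4.3, -1.1]
width: 0.0089
```

Run:
```python
from h import *
s=arm.get_state();print(s['force'],s['moment'],s['width'])
cv2.imwrite(f'pics/scene4.png',arm.grab_frame('scene')[:,:,::-1])
crop(0,'pics/scene4.png',270,170,370,245,8,'pics/s7.png')
```

```text
[ 2.62045508 -4.3118833  -1.14195618] [-1.69020277 -1.17140691  0.02813417] 0.008943272342145822
```

View pics/s7.png

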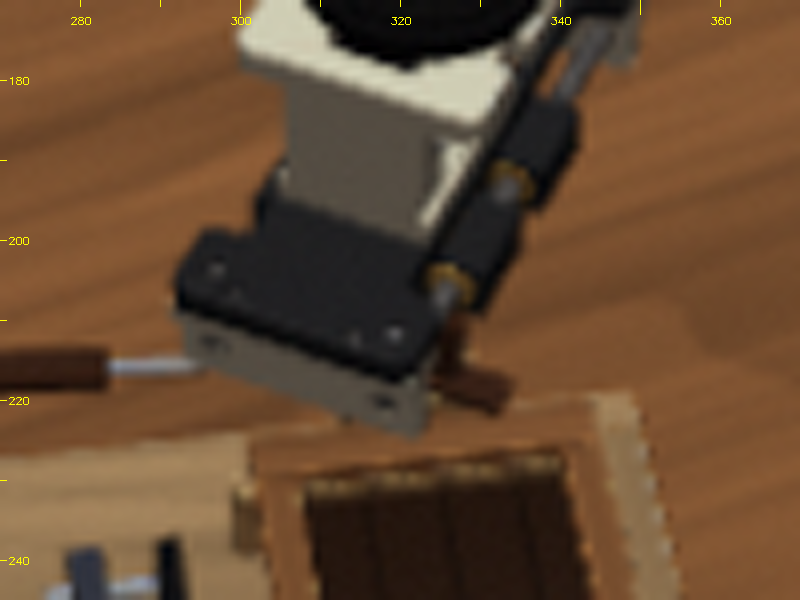

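Request:
jog_arm(motion=[{"dx": 0,"dy": 0,"dz": -0.001,"twist": 4},{"dx": 0,"dy": 0,"dz": -0.001,"twist": 9},{"dx": 0,"dy": 0,"dz": -0.001,"twist": 14},{"dx": 0,"dy": 0,"dz": -0.001,"twist": 19},{"dx": 0,"dy": 0,"dz": -0.001,"twist": 24},{"dx": 0,"dy": 0,"dz": -0.001,"twist": 29}])

```text
t: 4.35
eef_pos: [0.5227, 0.0728, 0.0776]
ee_rot: [1.173, 1.57, 2.954]
force: [-0.5, -1.0, 1.9]
width: 0.0089
```

Run:
```python
from h import *
plan([.522,.0728,.0776],74.1)
s=arm.get_state();print(s['force'],s['moment'],s['width'],s['q'])
```

```text
pos [0.5227 0.0728 0.0776] jaw head 102.1 xaxis [-0.  0. -1.] shift [-0.      0.0007  0.0001] twist 28.0 other [28, -152, 208, -332, 388]
[-0.49842453 -0.95338496  1.86118137] [-0.10168006  0.12741149  0.08029141] 0.00893550621310229 [ 5.10112013e-01  2.83179637e-01 -5.14324252e-01 -3.93207086e-04
 -7.73620293e-01 -1.87005439e+00]
```

Request:
jog_arm(motion=[{"dx": 0,"dy": 0,"dz": 0,"twist": 5},{"dx": 0,"dy": 0,"dz": 0,"twist": 10},{"dx": 0,"dy": 0,"dz": 0,"twist": 15},{"dx": 0,"dy": 0,"dz": 0,"twist": 20},{"dx": 0,"dy": 0,"dz": 0,"twist": 25},{"dx": 0,"dy": 0,"dz": 0,"twist": 28},{"dx": 0,"dy": 0,"dz": 0,"twist": 28},{"dx": 0,"dy": 0,"dz": 0,"twist": 28}])

```text
t: 5.02
eef_pos: [0.5228, 0.0727, 0.0776]
ee_rot: [1.935, 1.57, -3.049]
force: [-1.8, -1.8, 2.7]
width: 0.0093
```

Run:
```python
from h import *
plan([.522,.0728,.0776],74.1)
s=arm.get_state();print(s['force'],s['moment'],s['width'],s['q'])
```

```text
pos [0.5228 0.0727 0.0776] jaw head 74.4 xaxis [-0. -0. -1.] shift [-0.      0.0008 -0.0001] twist 0.3 other [0, -180, 180, -360, 360]
[-1.81187504 -1.77381508  2.7006562 ] [-0.20959142  0.2629535  -0.03387634] 0.009266643889835153 [ 5.10009847e-01  2.83192260e-01 -5.14371129e-01 -2.36560927e-04
 -7.73605186e-01 -2.35268262e+00]
```

Request:
jog_arm(motion=[{"dx": 0,"dy": 0,"dz": 0,"twist": 0},{"dx": 0,"dy": 0,"dz": 0,"twist": 0},{"dx": 0,"dy": 0,"dz": 0,"twist": 0},{"dx": 0,"dy": 0,"dz": 0,"twist": 0},{"dx": -0.01,"dy": 0,"dz": 0,"twist": 0},{"dx": -0.03,"dy": 0,"dz": 0,"twist": 0},{"dx": -0.06,"dy": 0,"dz": 0,"twist": 0},{"dx": -0.09,"dy": 0,"dz": 0,"twist": 0},{"dx": -0.12,"dy": 0,"dz": 0,"twist": 0},{"dx": -0.13,"dy": 0,"dz": 0,"twist": 0},{"dx": -0.13,"dy": 0,"dz": 0,"twist": 0}], gripper=0.085, newtons=40)

```text
t: 5.93
eef_pos: [0.5247, 0.0734, 0.2117]
ee_rot: [-0.901, 1.564, 0.397]
force: [1.1, -0.0, 0.3]
width: 0.077
```

Run:
```python
from h import *
cv2.imwrite(f'pics/scene5.png',arm.grab_frame('scene')[:,:,::-1])
crop(0,'pics/scene5.png',270,170,370,245,8,'pics/s8.png')
plan([.522,.0728,.0776],74.1)
```

```text
pos [0.5236 0.0731 0.2095] jaw head 74.3 xaxis [ 0.003  0.002 -1.   ] shift [ 0.1319  0.0019 -0.0011] twist 0.2 other [0, -180, 180, -360, 360]
```

View pics/s8.png

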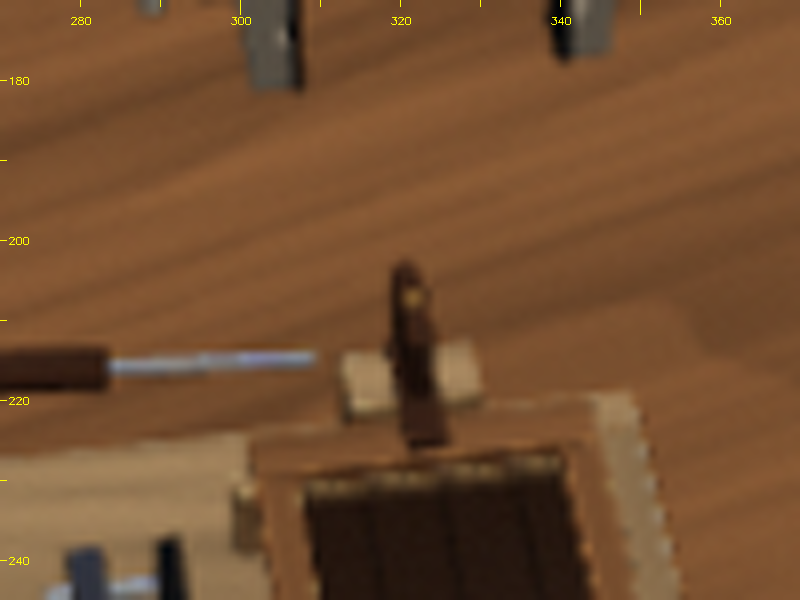

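Run:
```python
from h import *
for a in(-10,-16,-22):
  d=np.array([np.cos(np.radians(a)),np.sin(np.radians(a)),0])
  n=np.array([-d[1],d[0],0])
  c=np.array([.522,.0728,0])
  P=[c+[0,0,.087],c+.018*d+[0,0,.087],c-.018*d+[0,0,.087],c+.034*d+.007*n+[0,0,.057],c+.034*d-.007*n+[0,0,.057]]
  print(a,((proj('scene',np.array(P))-[270,170]+.5)*8).round(0).tolist())
```

```text
-10 [[406.0, 300.0], [421.0, 342.0], [392.0, 260.0], [453.0, 435.0], [411.0, 443.0]]
-16 [[406.0, 300.0], [415.0, 342.0], [398.0, 259.0], [442.0, 438.0], [400.0, 443.0]]
-22 [[406.0, 300.0], [409.0, 343.0], [404.0, 259.0], [432.0, 441.0], [388.0, 442.0]]
```

Run:
```python
from h import *
plan([.5324,-.1594,.2076],74.1);print(arm.get_state()['width'])
```

```text
pos [0.5236 0.0731 0.2095] jaw head 74.3 xaxis [ 0.003  0.002 -1.   ] shift [ 0.0015 -0.0712 -0.2215] twist 0.2 other [0, -180, 180, -360, 360]
0.08038919766885275
```

Request:
jog_arm(motion=[{"dx": 0,"dy": -0.007,"dz": -0.022,"twist": 0},{"dx": 0,"dy": -0.016,"dz": -0.05,"twist": 0},{"dx": 0,"dy": -0.026,"dz": -0.08,"twist": 0},{"dx": 0,"dy": -0.036,"dz": -0.11,"twist": 0},{"dx": 0,"dy": -0.045,"dz": -0.14,"twist": 0},{"dx": 0,"dy": -0.055,"dz": -0.17,"twist": 0},{"dx": 0,"dy": -0.064,"dz": -0.2,"twist": 0},{"dx": 0,"dy": -0.071,"dz": -0.2215,"twist": 0},{"dx": 0,"dy": -0.071,"dz": -0.2215,"twist": 0},{"dx": 0,"dy": -0.071,"dz": -0.2215,"twist": 0}], gripper=0.0876)

```text
t: 6.82
eef_pos: [0.5305, -0.1608, 0.2061]
ee_rot: [1.767, 1.568, 3.062]
force: [-0.2, -0.0, 0.1]
width: 0.0877
```

Run:
```python
from h import *
plan([.5324,-.1594,.114],74.1);print(arm.get_state()['width'])
for n in('top','scene'): cv2.imwrite(f'pics/{n}6.png',arm.grab_frame(n)[:,:,::-1])
crop(0,'pics/scene6.png',190,160,290,235,8,'pics/s9.png')
crop(0,'pics/top6.png',320,195,440,285,6,'pics/t9.png')
p,A=pose()
for z in(-.0438,.0438): print(((proj('scene',p+A@np.array([.011,0,z]))-[190,160]+.5)*8).round())
```

```text
pos [ 0.5305 -0.1608  0.2061] jaw head 74.2 xaxis [-0.003  0.    -1.   ] shift [ 0.0921 -0.0017  0.0019] twist 0.1 other [0, -180, 180, -360, 360]
0.087657316019042
[[174. 416.]]
[[481. 383.]]
```

View pics/s9.png

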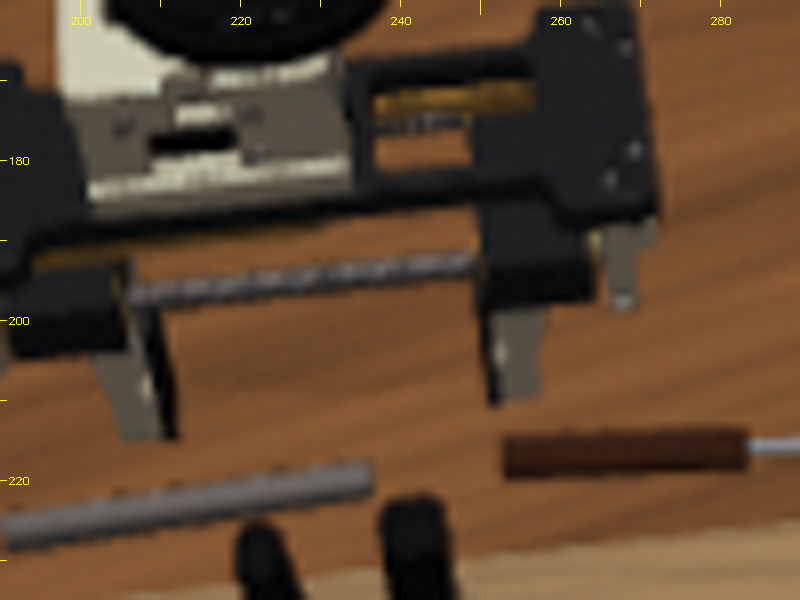

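View pics/t9.png

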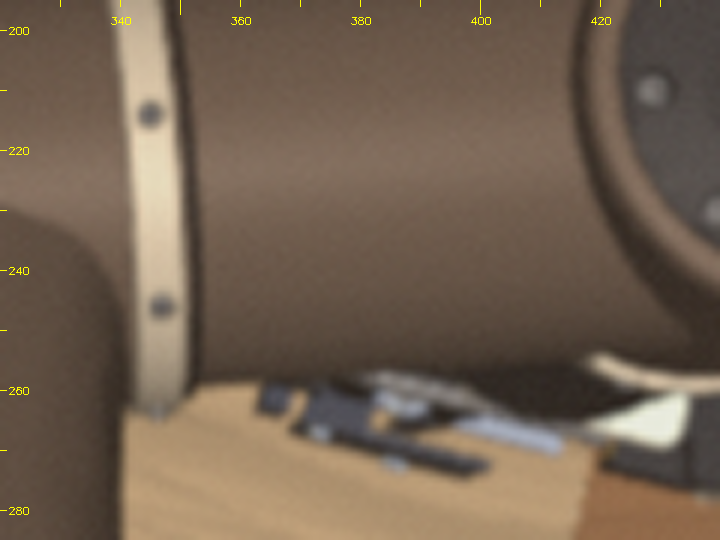

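Run:
```python
from h import *
p,A=pose();p=np.array([.5324,-.1594,.114])
for z in(-.0438,.0438):
  for x in (.011,-.008): print(z,x,((proj('scene',p+A@np.array([x,0,z]))-[190,160]+.5)*8).round())
```

```text
-0.0438 0.011 [[221. 620.]]
-0.0438 -0.008 [[212. 581.]]
0.0438 0.011 [[510. 587.]]
0.0438 -0.008 [[505. 548.]]
```

Request:
jog_arm(motion=[{"dx": 0.015,"dy": -0.002,"dz": 0.001,"twist": 0},{"dx": 0.035,"dy": -0.002,"dz": 0.001,"twist": 0},{"dx": 0.055,"dy": -0.002,"dz": 0.001,"twist": 0},{"dx": 0.07,"dy": -0.002,"dz": 0.001,"twist": 0},{"dx": 0.082,"dy": -0.002,"dz": 0.001,"twist": 0},{"dx": 0.09,"dy": -0.002,"dz": 0.001,"twist": 0},{"dx": 0.092,"dy": -0.002,"dz": 0.001,"twist": 0},{"dx": 0.092,"dy": -0.002,"dz": 0.001,"twist": 0}])

```text
t: 7.58
eef_pos: [0.5335, -0.1587, 0.1152]
ee_rot: [1.911, 1.57, -3.074]
force: [-0.1, -0.4, -0.0]
width: 0.0872
```

Run:
```python
from h import *
plan([.5324,-.1594,.114],74.1);s=arm.get_state();print(s['width'],s['force'])
for n in('scene',): cv2.imwrite(f'pics/{n}7.png',arm.grab_frame(n)[:,:,::-1])
crop(0,'pics/scene7.png',190,190,290,265,8,'pics/s10.png')
```

```text
pos [ 0.5335 -0.1587  0.1152] jaw head 74.4 xaxis [-0.001 -0.    -1.   ] shift [ 0.0012  0.0009 -0.001 ] twist 0.3 other [0, -180, 180, -360, 360]
0.08724139457186383 [-0.13779238 -0.36152497 -0.02169169]
```

View pics/s10.png

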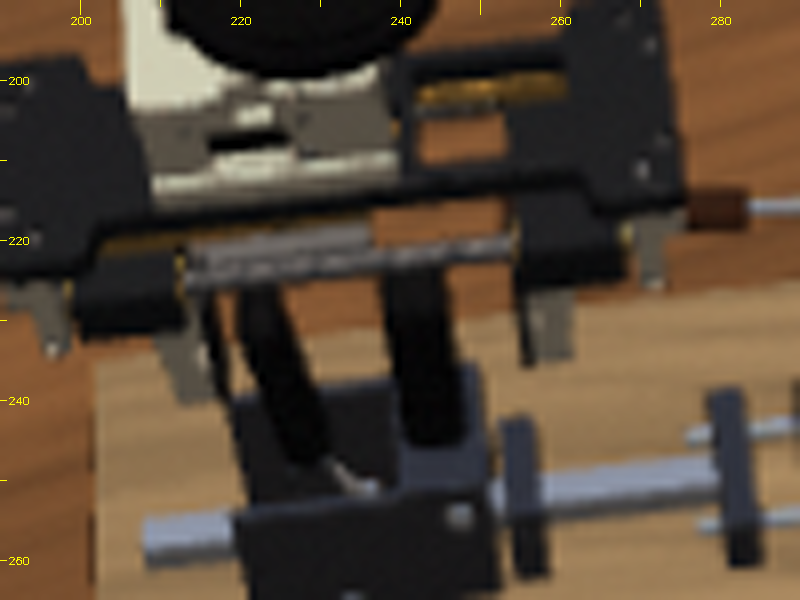

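Add to h.py:
```python
Z0=np.array([.5335,-.1587,.1152])
def st():
    s=arm.get_state();p,A=pose();u=np.array([np.cos(np.radians(74.1)),np.sin(np.radians(74.1)),0])
    print('t',round(s['t'],2),'yl %.2f mm'%(1e3*(p-Z0)@u),'F along %.2f'%(np.array(s['force'])@u),'F',np.round(s['force'],1),'w',round(s['width'],4))
def gapshot(tag):
    im=arm.grab_frame('scene')[:,:,::-1];cv2.imwrite(f'pics/g{tag}.png',im)
    crop(0,im,235,220,345,280,7,f'pics/gc{tag}.png')
```

```text
(no output)
```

Request:
jog_arm(motion=[{"dx": 0,"dy": 0,"dz": 0.003,"twist": 0},{"dx": 0,"dy": 0,"dz": 0.006,"twist": 0},{"dx": 0,"dy": 0,"dz": 0.01,"twist": 0},{"dx": 0,"dy": 0,"dz": 0.01,"twist": 0}])

```text
t: 7.97
eef_pos: [0.5368, -0.1498, 0.1166]
ee_rot: [-2.107, 1.569, -0.809]
force: [-0.8, -5.0, 4.1]
width: 0.0875
```

```bash
python3 -c "
from h import *
st()"
```

```text
t 7.97 yl 9.49 mm F along -5.02 F [-0.8 -5.   4.1] w 0.0875
```

Request:
jog_arm(motion=[{"dx": 0,"dy": 0,"dz": 0.003,"twist": 0},{"dx": 0,"dy": 0,"dz": 0.005,"twist": 0},{"dx": 0,"dy": 0,"dz": 0.005,"twist": 0}])

```text
t: 8.22
eef_pos: [0.538, -0.1456, 0.1166]
ee_rot: [-2.418, 1.569, -1.121]
force: [-1.0, -6.8, 6.1]
width: 0.0877
```

```bash
python3 -c "
from h import *
st()"
```

```text
t 8.22 yl 13.84 mm F along -6.78 F [-1.  -6.8  6.1] w 0.0877
```

Request:
jog_arm(motion=[{"dx": 0,"dy": 0,"dz": 0.003,"twist": 0},{"dx": 0,"dy": 0,"dz": 0.005,"twist": 0},{"dx": 0,"dy": 0,"dz": 0.005,"twist": 0}])

```text
t: 8.47
eef_pos: [0.5393, -0.1411, 0.1167]
ee_rot: [-2.573, 1.569, -1.276]
force: [-1.8, -8.3, 6.6]
width: 0.0879
```

```bash
python3 -c "
from h import *
st();gapshot(0)"
```

```text
t 8.47 yl 18.55 mm F along -8.47 F [-1.8 -8.3  6.6] w 0.0879
```

View pics/gc0.png

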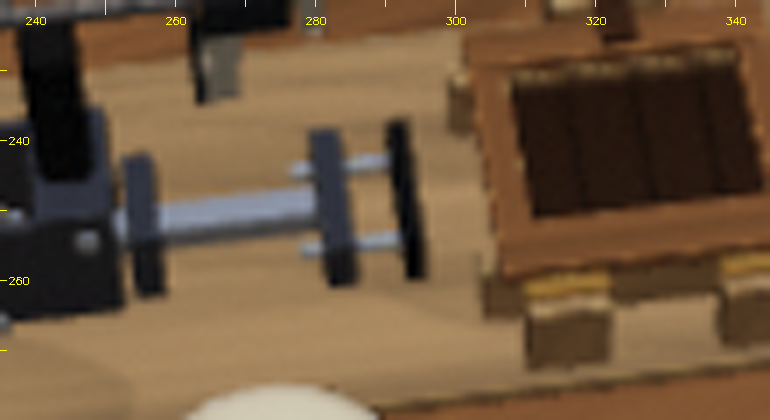

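Request:
jog_arm(motion=[{"dx": 0,"dy": 0,"dz": 0.003,"twist": 0},{"dx": 0,"dy": 0,"dz": 0.006,"twist": 0},{"dx": 0,"dy": 0,"dz": 0.006,"twist": 0}])

```text
t: 8.77
eef_pos: [0.5408, -0.1358, 0.1168]
ee_rot: [-2.811, 1.568, -1.514]
force: [-2.8, -10.5, 7.4]
width: 0.0878
```

```bash
python3 -c "
from h import *
st()"
```

```text
t 8.77 yl 24.05 mm F along -10.90 F [ -2.8 -10.5   7.4] w 0.0878
```

Request:
jog_arm(motion=[{"dx": 0,"dy": 0,"dz": 0.001,"twist": 0},{"dx": 0,"dy": 0,"dz": 0.002,"twist": 0},{"dx": 0,"dy": 0,"dz": 0.002,"twist": 0}])

```text
t: 9.02
eef_pos: [0.5412, -0.1341, 0.1168]
ee_rot: [-2.84, 1.568, -1.542]
force: [-2.8, -11.5, 7.8]
width: 0.0877
```

```bash
python3 -c "
from h import *
st()"
```

```text
t 9.02 yl 25.76 mm F along -11.79 F [ -2.8 -11.5   7.8] w 0.0877
```

Request:
jog_arm(motion=[{"dx": 0,"dy": 0,"dz": 0.001,"twist": 0},{"dx": 0,"dy": 0,"dz": 0.002,"twist": 0},{"dx": 0,"dy": 0,"dz": 0.002,"twist": 0}])

```text
t: 9.27
eef_pos: [0.5417, -0.1323, 0.1168]
ee_rot: [-2.853, 1.568, -1.555]
force: [-2.4, -11.1, 7.9]
width: 0.0875
```

```bash
python3 -c "
from h import *
st();gapshot(1)"
```

```text
t 9.27 yl 27.65 mm F along -11.34 F [ -2.4 -11.1   7.9] w 0.0875
```

View pics/gc1.png

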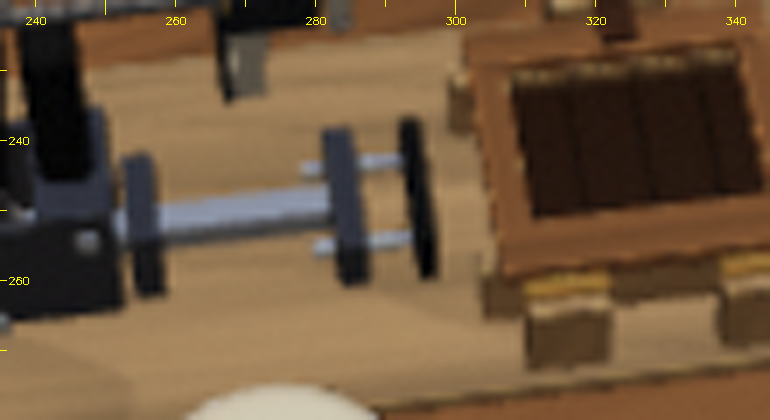

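Request:
jog_arm(motion=[{"dx": 0,"dy": 0,"dz": 0.001,"twist": 0},{"dx": 0,"dy": 0,"dz": 0.001,"twist": 0},{"dx": 0,"dy": 0,"dz": 0.001,"twist": 0}])

```text
t: 9.57
eef_pos: [0.542, -0.1314, 0.1168]
ee_rot: [-2.853, 1.568, -1.556]
force: [-2.2, -12.4, 7.5]
width: 0.0875
```

```bash
python3 -c "
from h import *
st()"
```

```text
t 9.57 yl 28.59 mm F along -12.52 F [ -2.2 -12.4   7.5] w 0.0875
```

Request:
jog_arm(motion=[{"dx": 0,"dy": 0,"dz": 0.001,"twist": 0},{"dx": 0,"dy": 0,"dz": 0.001,"twist": 0},{"dx": 0,"dy": 0,"dz": 0.001,"twist": 0}])

```text
t: 9.82
eef_pos: [0.5421, -0.1307, 0.1167]
ee_rot: [-2.943, 1.568, -1.645]
force: [-2.1, -14.3, 6.4]
width: 0.0874
```

```bash
python3 -c "
from h import *
st()"
```

```text
t 9.82 yl 29.31 mm F along -14.33 F [ -2.1 -14.3   6.4] w 0.0874
```

Request:
jog_arm(motion=[{"dx": 0,"dy": 0,"dz": -0.008,"twist": 0},{"dx": 0,"dy": 0,"dz": -0.016,"twist": 0},{"dx": 0,"dy": 0,"dz": -0.024,"twist": 0},{"dx": 0,"dy": 0,"dz": -0.029,"twist": 0},{"dx": 0,"dy": 0,"dz": -0.029,"twist": 0},{"dx": 0,"dy": 0,"dz": -0.024,"twist": 0},{"dx": 0,"dy": 0,"dz": -0.018,"twist": 0},{"dx": 0,"dy": 0,"dz": -0.012,"twist": 0},{"dx": 0,"dy": 0,"dz": -0.006,"twist": 0},{"dx": 0,"dy": 0,"dz": -0.001,"twist": 0},{"dx": 0,"dy": 0,"dz": -0.001,"twist": 0},{"dx": 0,"dy": 0,"dz": -0.001,"twist": 0}])

```text
t: 10.82
eef_pos: [0.5415, -0.1306, 0.1162]
ee_rot: [2.872, 1.567, -2.113]
force: [-2.8, -11.5, 5.4]
width: 0.0878
```

```bash
python3 -c "
from h import *
st();gapshot(2)"
```

```text
t 10.82 yl 29.22 mm F along -11.88 F [ -2.8 -11.5   5.4] w 0.0878
```

View pics/gc2.png

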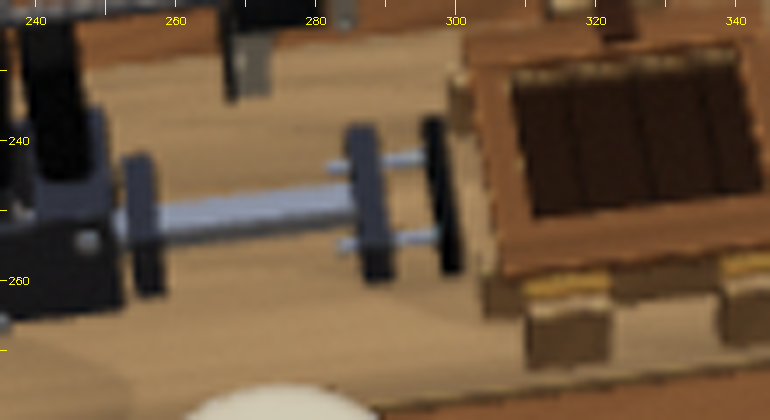

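Request:
jog_arm(motion=[{"dx": 0,"dy": 0,"dz": -0.008,"twist": 0},{"dx": 0,"dy": 0,"dz": -0.016,"twist": 0},{"dx": 0,"dy": 0,"dz": -0.024,"twist": 0},{"dx": 0,"dy": 0,"dz": -0.028,"twist": 0},{"dx": 0,"dy": 0,"dz": -0.028,"twist": 0},{"dx": 0,"dy": 0,"dz": -0.024,"twist": 0},{"dx": 0,"dy": 0,"dz": -0.018,"twist": 0},{"dx": 0,"dy": 0,"dz": -0.012,"twist": 0},{"dx": 0,"dy": 0,"dz": -0.006,"twist": 0},{"dx": 0,"dy": 0,"dz": 0,"twist": 0},{"dx": 0,"dy": 0,"dz": 0,"twist": 0},{"dx": 0,"dy": 0,"dz": 0,"twist": 0}])

```text
t: 11.87
eef_pos: [0.5418, -0.1307, 0.1164]
ee_rot: [3.062, 1.567, -1.923]
force: [-2.8, -12.3, 5.7]
width: 0.0878
```

```bash
python3 -c "
from h import *
st();gapshot(3)"
```

```text
t 11.87 yl 29.20 mm F along -12.58 F [ -2.8 -12.3   5.7] w 0.0878
```

View pics/gc3.png

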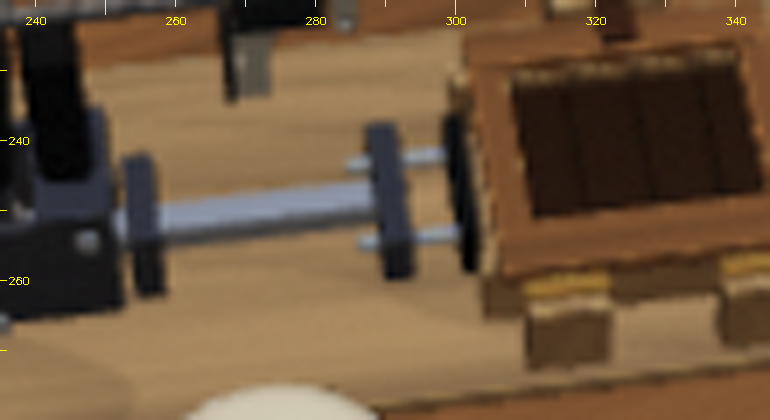

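Run:
```python
from h import *
M=R.from_euler('z',-.277).as_matrix()
def L(c,z):
    uv=(235+c[0]/7-.5,220+c[1]/7-.5);w=onz('scene',uv,z);return (M.T@(w-[.5385,-.1446,0])).round(4)
print('pad far top front',L((462,114),.037),'pad near bottom front',L((480,270),.011))
print('frame',L((465,38),.049),L((503,268),.049),L((503,275),.041))
print('window -y edge',L((512,85),.049),L((533,217),.049),' +y',L((738,52),.049),L((763,190),.049))
```

```text
pad far top front [-0.0284  0.1463  0.037 ] pad near bottom front [0.0242 0.1456 0.011 ]
frame [-0.0544  0.151   0.049 ] [0.0516 0.1504 0.049 ] [0.0489 0.1507 0.041 ]
window -y edge [-0.0298  0.1651  0.049 ] [0.0309 0.1641 0.049 ]  +y [-0.0334  0.2501  0.049 ] [0.0308 0.2476 0.049 ]
```

Request:
jog_arm(motion=[{"dx": 0,"dy": 0,"dz": -0.008,"twist": 0},{"dx": 0,"dy": 0,"dz": -0.016,"twist": 0},{"dx": 0,"dy": 0,"dz": -0.024,"twist": 0},{"dx": 0,"dy": 0,"dz": -0.028,"twist": 0},{"dx": 0,"dy": 0,"dz": -0.028,"twist": 0},{"dx": 0,"dy": 0,"dz": -0.024,"twist": 0},{"dx": 0,"dy": 0,"dz": -0.018,"twist": 0},{"dx": 0,"dy": 0,"dz": -0.012,"twist": 0},{"dx": 0,"dy": 0,"dz": -0.006,"twist": 0},{"dx": 0,"dy": 0,"dz": 0,"twist": 0},{"dx": 0,"dy": 0,"dz": 0,"twist": 0},{"dx": 0,"dy": 0,"dz": 0,"twist": 0}])

```text
t: 12.92
eef_pos: [0.5418, -0.1307, 0.1163]
ee_rot: [3.021, 1.567, -1.964]
force: [-2.4, -11.2, 5.5]
width: 0.0874
```

```bash
python3 -c "
from h import *
st();gapshot(4)"
```

```text
t 12.92 yl 29.23 mm F along -11.46 F [ -2.4 -11.2   5.5] w 0.0874
```

View pics/gc4.png

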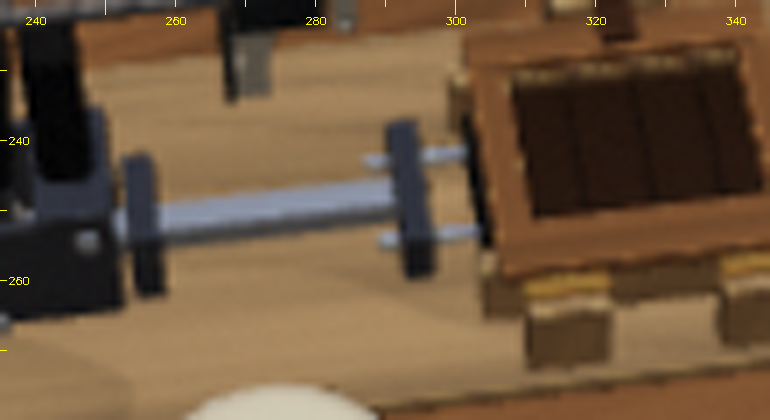

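Request:
jog_arm(motion=[{"dx": 0,"dy": 0,"dz": -0.008,"twist": 0},{"dx": 0,"dy": 0,"dz": -0.016,"twist": 0},{"dx": 0,"dy": 0,"dz": -0.024,"twist": 0},{"dx": 0,"dy": 0,"dz": -0.028,"twist": 0},{"dx": 0,"dy": 0,"dz": -0.028,"twist": 0},{"dx": 0,"dy": 0,"dz": -0.024,"twist": 0},{"dx": 0,"dy": 0,"dz": -0.018,"twist": 0},{"dx": 0,"dy": 0,"dz": -0.012,"twist": 0},{"dx": 0,"dy": 0,"dz": -0.008,"twist": 0},{"dx": 0,"dy": 0,"dz": -0.008,"twist": 0},{"dx": 0,"dy": 0,"dz": -0.008,"twist": 0}])

```text
t: 13.88
eef_pos: [0.5398, -0.1379, 0.1164]
ee_rot: [3.066, 1.568, -1.919]
force: [-2.8, -10.0, 5.9]
width: 0.0873
```

```bash
python3 -c "
from h import *
st();gapshot(5)"
```

```text
t 13.88 yl 21.75 mm F along -10.42 F [ -2.8 -10.    5.9] w 0.0873
```

View pics/gc5.png

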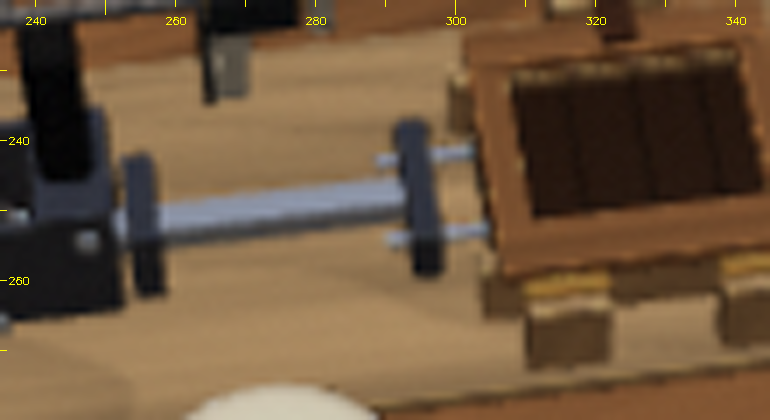

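Request:
jog_arm(motion=[{"dx": 0,"dy": 0,"dz": 0.004,"twist": 0},{"dx": 0,"dy": 0,"dz": 0.008,"twist": 0},{"dx": 0,"dy": 0,"dz": 0.008,"twist": 0},{"dx": 0,"dy": 0,"dz": 0.008,"twist": 0}])

```text
t: 14.27
eef_pos: [0.5417, -0.1308, 0.1164]
ee_rot: [3.04, 1.567, -1.945]
force: [-3.0, -12.2, 4.8]
width: 0.0875
```

```bash
python3 -c "
from h import *
st();gapshot(6)
a=[cv2.resize(cv2.imread(f'pics/g{i}.png')[230:264,270:320],None,fx=8,fy=8,interpolation=cv2.INTER_CUBIC) for i in (4,6)]
cv2.imwrite('pics/cmp6.png',np.vstack(a))"
```

```text
t 14.27 yl 29.13 mm F along -12.53 F [ -3.  -12.2   4.8] w 0.0875
```

View pics/gc6.png

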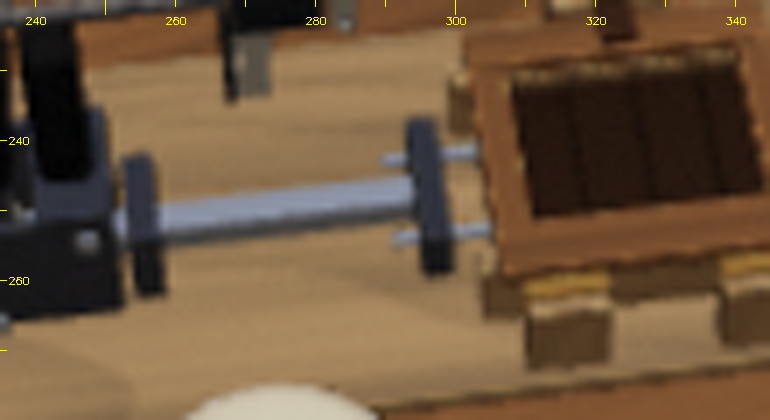

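View pics/cmp6.png

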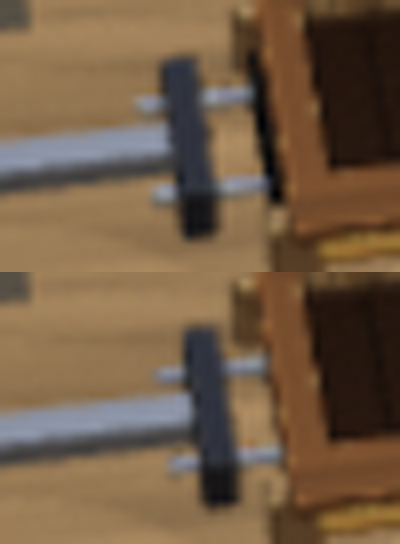

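```bash
cat > m.py <<'E'
from h import *
import sys
# rod rows: sample along rod line; shift with plate. rod direction slope approx
def prof(i,show=False):
    im=cv2.GaussianBlur(cv2.imread(f'pics/g{i}.png'),(0,0),.6).astype(float); b=im[:,:,0]-im[:,:,2]; g=im.sum(2)
    out=[]
    # holder y direction in scene, projected through rods: x=+-.02,z=.024 relative
    for (a0,a1) in RODS:
        ys=np.arange(a0[0],a1[0],.1); t=(ys-a0[0])/(a1[0]-a0[0]); vs=a0[1]+t*(a1[1]-a0[1])
        f=lambda im_:np.mean([cv2.remap(im_.astype(np.float32),ys[None].astype(np.float32),(vs+d)[None].astype(np.float32),cv2.INTER_LINEAR)[0] for d in(-.4,0,.4)],0)
        B=f(b);G=f(g)
        # plate: darkest; left edge crossing
        k=np.argmin(G); lo=G[k]; hi=np.max(G[max(0,k-60):k]); 
        j=k
        while G[j]<(lo+hi)/2: j-=1
        # rod tip: B-R falls from rod level to wood level
        pk=np.max(B[max(0,j-50):j+1]); wood=np.median(B[:max(20,j-90)]) ; th=(pk+wood)/2
        q=max(0,j-50)+np.argmax(B[max(0,j-50):j+1])
        while q>0 and B[q]>th: q-=1
        out.append((round(ys[j],2),round(ys[q],2),round(ys[j]-ys[q],2),round(pk),round(wood)))
    print(i,out)
# upper rod line points (full px): g0 (277,244.3)->(290,243); g6 (290.3,242.7)->(302.5,241.4)
RODS=[((268,245.3),(304,241.3)),((270,256.4),(306,252.4))]
for i in sys.argv[1:]: prof(i)
E
python3 m.py 0 1 2 3 4 5 6
```

```text
0 [(np.float64(289.8), np.float64(276.0), np.float64(13.8), -3, -58), (np.float64(291.6), np.float64(277.5), np.float64(14.1), -2, -59)]
1 [(np.float64(291.6), np.float64(277.7), np.float64(13.9), 0, -60), (np.float64(293.3), np.float64(279.2), np.float64(14.1), -3, -66)]
2 [(np.float64(295.1), np.float64(281.2), np.float64(13.9), -1, -61), (np.float64(296.9), np.float64(282.7), np.float64(14.2), 2, -66)]
3 [(np.float64(297.9), np.float64(284.0), np.float64(13.9), -2, -61), (np.float64(299.8), np.float64(285.6), np.float64(14.2), -1, -66)]
4 [(np.float64(300.7), np.float64(286.8), np.float64(13.9), -1, -61), (np.float64(302.5), np.float64(288.6), np.float64(13.9), -3, -66)]
5 [(np.float64(291.2), np.float64(288.3), np.float64(2.9), 1, -61), (np.float64(292.7), np.float64(289.8), np.float64(2.9), -1, -67)]
6 [(np.float64(292.3), np.float64(289.1), np.float64(3.2), 3, -61), (np.float64(294.2), np.float64(290.7), np.float64(3.5), -2, -67)]
```

```bash
sed -i 's/k=np.argmin(G); lo=G\[k\]/c=np.where(G<G.min()+90)[0][0]; k=c+np.argmin(G[c:c+20]); lo=G[k]/' m.py; python3 m.py 0 1 2 3 4 5 6
python3 - <<'E'
from h import *
M=R.from_euler('z',-.277).as_matrix()
a=[proj('scene',M@np.array([-.02,y,.024])+[.5385,-.1446,0]) for y in(.12,.14)]
print('px/mm',np.linalg.norm(a[1]-a[0])/20, (a[1]-a[0])[0,0]/20)
E
```

```text
0 [(np.float64(289.8), np.float64(276.0), np.float64(13.8), -3, -58), (np.float64(280.6), np.float64(277.4), np.float64(3.2), -1, -66)]
1 [(np.float64(291.6), np.float64(277.7), np.float64(13.9), 0, -60), (np.float64(282.3), np.float64(279.2), np.float64(3.1), 1, -66)]
2 [(np.float64(295.1), np.float64(281.2), np.float64(13.9), -1, -61), (np.float64(285.4), np.float64(282.7), np.float64(2.7), 2, -66)]
3 [(np.float64(297.9), np.float64(284.0), np.float64(13.9), -2, -61), (np.float64(288.6), np.float64(285.7), np.float64(2.9), 1, -66)]
4 [(np.float64(289.7), np.float64(286.8), np.float64(2.9), -1, -61), (np.float64(291.5), np.float64(288.6), np.float64(2.9), -1, -66)]
5 [(np.float64(291.2), np.float64(288.3), np.float64(2.9), 1, -61), (np.float64(292.7), np.float64(289.8), np.float64(2.9), -1, -67)]
6 [(np.float64(292.3), np.float64(289.1), np.float64(3.2), 3, -61), (np.float64(294.2), np.float64(290.7), np.float64(3.5), -2, -67)]
px/mm 0.38560939484458234 0.38313291388765547
```

```bash
cat > b.py <<'E'
from h import *
import sys
def win(i): return cv2.cvtColor(cv2.imread(f'pics/g{i}.png'),cv2.COLOR_BGR2GRAY).astype(np.float32)[234:247,313:337]
def shift(i,j):
    a,b=win(i),win(j);W=np.eye(2,3,dtype=np.float32)
    cc,W=cv2.findTransformECC(a,b,W,cv2.MOTION_TRANSLATION,(3,200,1e-6),None,3)
    return W[:,2].round(3),round(cc,3)
for j in sys.argv[2:]: print(sys.argv[1],j,shift(sys.argv[1],j))
E
python3 b.py 0 1 2 3 4 5 6
python3 - <<'E'
from h import *
a=[cv2.convertScaleAbs(cv2.resize(cv2.imread(f'pics/g{i}.png')[226:254,303:350],None,fx=14,fy=9,interpolation=cv2.INTER_CUBIC),alpha=2) for i in (4,6)]
cv2.imwrite('pics/win6.png',np.vstack(a))
E
```

```text
Traceback (most recent call last):
  File "b.py", line 8, in <module>
    for j in sys.argv[2:]: print(sys.argv[1],j,shift(sys.argv[1],j))
                                               ~~~~~^^^^^^^^^^^^^^^
  File "b.py", line 6, in shift
    cc,W=cv2.findTransformECC(a,b,W,cv2.MOTION_TRANSLATION,(3,200,1e-6),None,3)
         ~~~~~~~~~~~~~~~~~~~~^^^^^^^^^^^^^^^^^^^^^^^^^^^^^^^^^^^^^^^^^^^^^^^^^^
cv2.error: OpenCV(4.12.0) /io/opencv/modules/video/src/ecc.cpp:589: error: (-7:Iterations do not converge) The algorithm stopped before its convergence. The correlation is going to be minimized. Images may be uncorrelated or non-overlapped in function 'findTransformECC'
```

View pics/win6.png

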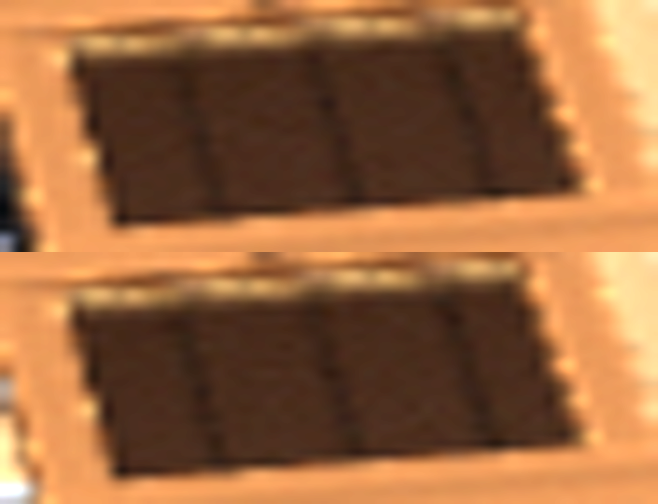

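```bash
cat > b.py <<'E'
from h import *
import sys
def grooves(i):
    im=cv2.imread(f'pics/g{i}.png').astype(np.float32).sum(2)
    us=np.arange(311,339,.1);P=[]
    for v in np.arange(234,246,.5):
        P.append(cv2.remap(im,(us+(v-240)*.16)[None].astype(np.float32),np.full((1,len(us)),v-(us-325)*.11)[0][None].astype(np.float32),cv2.INTER_CUBIC)[0])
    p=np.mean(P,0);p=p-np.convolve(np.pad(p,40,'edge'),np.ones(81)/81,'valid')
    return us,cv2.GaussianBlur(p[None],(0,0),4)[0]
ref=None
for j in sys.argv[1:]:
    us,p=grooves(j); out=[]
    for c in(317,326.5,336):
        m=abs(us-c)<3; q=p[m];k=np.argmin(q);w=np.clip(-(q)-.0,0,None);w[abs(us[m]-us[m][k])>1]=0
        out.append(((us[m]*w).sum()/w.sum()).round(2))
    print(j,out)
E
python3 b.py 0 1 2 3 4 5 6
```

```text
0 [np.float64(316.76), np.float64(326.3), np.float64(335.81)]
1 [np.float64(316.76), np.float64(326.4), np.float64(335.97)]
2 [np.float64(316.66), np.float64(326.38), np.float64(335.91)]
3 [np.float64(316.68), np.float64(326.28), np.float64(335.88)]
4 [np.float64(316.76), np.float64(326.39), np.float64(335.88)]
5 [np.float64(316.77), np.float64(326.38), np.float64(335.96)]
6 [np.float64(316.78), np.float64(326.39), np.float64(335.98)]
```

Request:
jog_arm(motion=[{"dx": 0,"dy": 0,"dz": -0.008,"twist": 0},{"dx": 0,"dy": 0,"dz": -0.016,"twist": 0},{"dx": 0,"dy": 0,"dz": -0.024,"twist": 0},{"dx": 0,"dy": 0,"dz": -0.028,"twist": 0},{"dx": 0,"dy": 0,"dz": -0.028,"twist": 0},{"dx": 0,"dy": 0,"dz": -0.024,"twist": 0},{"dx": 0,"dy": 0,"dz": -0.018,"twist": 0},{"dx": 0,"dy": 0,"dz": -0.012,"twist": 0},{"dx": 0,"dy": 0,"dz": -0.008,"twist": 0},{"dx": 0,"dy": 0,"dz": -0.008,"twist": 0},{"dx": 0,"dy": 0,"dz": -0.008,"twist": 0}])

```text
t: 15.23
eef_pos: [0.5397, -0.1379, 0.1164]
ee_rot: [3.043, 1.568, -1.942]
force: [-2.7, -9.9, 6.3]
width: 0.0874
```

```bash
python3 -c "
from h import *
st();gapshot(7)";python3 m.py 6 7;python3 b.py 6 7
```

```text
t 15.23 yl 21.67 mm F along -10.24 F [-2.7 -9.9  6.3] w 0.0874
6 [(np.float64(292.3), np.float64(289.1), np.float64(3.2), 3, -61), (np.float64(294.2), np.float64(290.7), np.float64(3.5), -2, -67)]
7 [(np.float64(293.5), np.float64(290.3), np.float64(3.2), 0, -61), (np.float64(295.3), np.float64(292.2), np.float64(3.1), 2, -67)]
6 [np.float64(316.78), np.float64(326.39), np.float64(335.98)]
7 [np.float64(317.99), np.float64(327.69), np.float64(337.17)]
```

View pics/gc7.png

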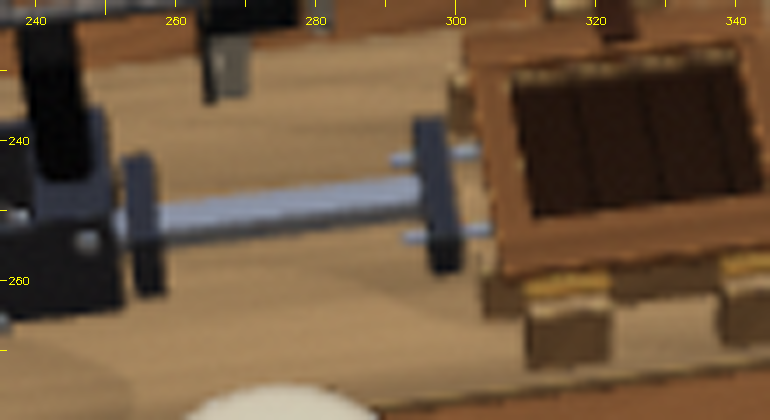

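Request:
jog_arm(motion=[{"dx": 0,"dy": 0,"dz": 0.003,"twist": 0},{"dx": 0,"dy": 0,"dz": 0.006,"twist": 0},{"dx": 0,"dy": 0,"dz": 0.008,"twist": 0},{"dx": 0,"dy": 0,"dz": 0.008,"twist": 0},{"dx": 0,"dy": 0,"dz": 0.008,"twist": 0}])

```text
t: 15.7
eef_pos: [0.5417, -0.1309, 0.1164]
ee_rot: [3.032, 1.567, -1.953]
force: [-2.6, -13.3, 6.0]
width: 0.0877
```

```bash
python3 -c "
from h import *
st();gapshot(8);gapshot('8b')";python3 m.py 6 7 8 8b;python3 b.py 6 7 8 8b
```

```text
t 15.7 yl 28.95 mm F along -13.50 F [ -2.6 -13.3   6. ] w 0.0877
6 [(np.float64(292.3), np.float64(289.1), np.float64(3.2), 3, -61), (np.float64(294.2), np.float64(290.7), np.float64(3.5), -2, -67)]
7 [(np.float64(293.5), np.float64(290.3), np.float64(3.2), 0, -61), (np.float64(295.3), np.float64(292.2), np.float64(3.1), 2, -67)]
8 [(np.float64(295.0), np.float64(290.4), np.float64(4.6), 1, -61), (np.float64(296.8), np.float64(292.3), np.float64(4.5), 2, -67)]
8b [(np.float64(295.0), np.float64(290.4), np.float64(4.6), 1, -62), (np.float64(296.8), np.float64(292.3), np.float64(4.5), 2, -67)]
6 [np.float64(316.78), np.float64(326.39), np.float64(335.98)]
7 [np.float64(317.99), np.float64(327.69), np.float64(337.17)]
8 [np.float64(318.08), np.float64(327.78), np.float64(337.48)]
8b [np.float64(318.08), np.float64(327.77), np.float64(337.47)]
```

View pics/gc8.png

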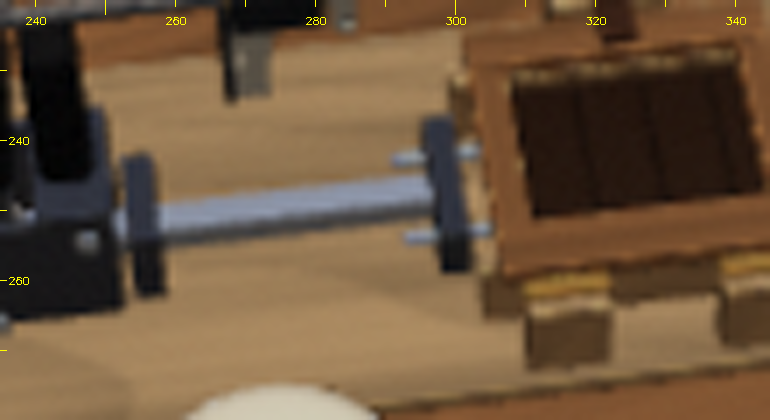

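Request:
jog_arm(motion=[{"dx": 0,"dy": 0,"dz": -0.008,"twist": 0},{"dx": 0,"dy": 0,"dz": -0.016,"twist": 0},{"dx": 0,"dy": 0,"dz": -0.024,"twist": 0},{"dx": 0,"dy": 0,"dz": -0.028,"twist": 0},{"dx": 0,"dy": 0,"dz": -0.028,"twist": 0},{"dx": 0,"dy": 0,"dz": -0.024,"twist": 0},{"dx": 0,"dy": 0,"dz": -0.018,"twist": 0},{"dx": 0,"dy": 0,"dz": -0.012,"twist": 0},{"dx": 0,"dy": 0,"dz": -0.008,"twist": 0},{"dx": 0,"dy": 0,"dz": -0.008,"twist": 0},{"dx": 0,"dy": 0,"dz": -0.008,"twist": 0}])

```text
t: 16.72
eef_pos: [0.5397, -0.1381, 0.1164]
ee_rot: [3.062, 1.568, -1.923]
force: [-3.2, -13.0, 7.2]
width: 0.0876
```

```bash
python3 -c "
from h import *
st();gapshot(9)";python3 m.py 8 9;python3 b.py 8 9
```

```text
t 16.72 yl 21.46 mm F along -13.36 F [ -3.2 -13.    7.2] w 0.0876
8 [(np.float64(295.0), np.float64(290.4), np.float64(4.6), 1, -61), (np.float64(296.8), np.float64(292.3), np.float64(4.5), 2, -67)]
9 [(np.float64(295.4), np.float64(290.4), np.float64(5.0), -2, -62), (np.float64(297.5), np.float64(292.3), np.float64(5.2), -1, -66)]
8 [np.float64(318.08), np.float64(327.78), np.float64(337.48)]
9 [np.float64(318.02), np.float64(327.79), np.float64(337.48)]
```

View pics/gc9.png

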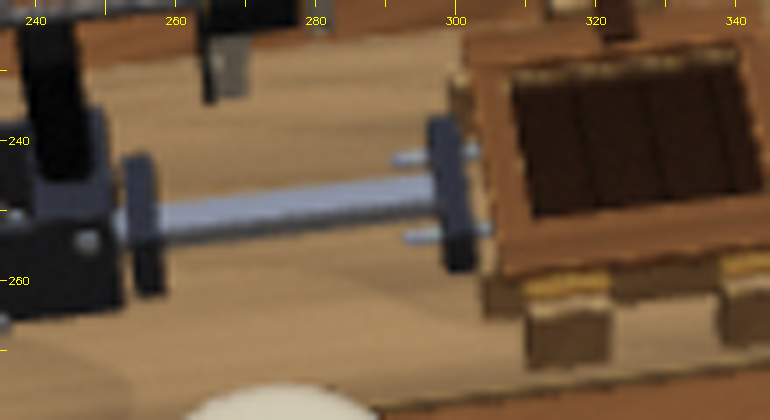

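```bash
cat > e.py <<'E'
from h import *
import sys
# plate left & right edges averaged over rows avoiding rods/bar, subpixel half-level
def plate(i):
    im=cv2.imread(f'pics/g{i}.png').astype(np.float32).sum(2)
    us=np.arange(270,303,.05);out=[]
    for r in ((238.5,241),(255.5,257.5)):
        P=[cv2.remap(im,(us+(v-247)*.137)[None].astype(np.float32),np.full((1,len(us)),v,np.float32),cv2.INTER_LINEAR)[0] for v in np.arange(r[0],r[1]+.01,.25)]
        g=np.mean(P,0);c=np.where(g<g.min()+90)[0][0];k=c+np.argmin(g[c:c+60]);hi=np.median(g[:k-60]);th=(hi+g[k])/2
        j=k
        while g[j]<th:j-=1
        out.append(round(float(us[j]),2))
    return out
for i in sys.argv[1:]: print(i,plate(i))
E
python3 e.py 0 1 2 3 4 5 6 7 8 9
```

```text
0 [290.6, 279.25]
1 [292.4, 281.05]
2 [295.85, 284.45]
3 [298.65, 287.4]
4 [301.55, 290.45]
5 [291.4, 291.8]
6 [293.3, 293.2]
7 [294.3, 294.3]
8 [295.4, 295.8]
9 [296.3, 296.35]
```

Request:
jog_arm(motion=[{"dx": 0,"dy": 0,"dz": 0.002,"twist": 0},{"dx": 0,"dy": 0,"dz": 0.004,"twist": 0},{"dx": 0,"dy": 0,"dz": 0.005,"twist": 0},{"dx": 0,"dy": 0,"dz": 0.005,"twist": 0},{"dx": 0,"dy": 0,"dz": 0.005,"twist": 0},{"dx": 0,"dy": 0,"dz": 0.005,"twist": 0}])

```text
t: 17.27
eef_pos: [0.5408, -0.134, 0.1165]
ee_rot: [3.055, 1.567, -1.93]
force: [-2.7, -14.2, 7.0]
width: 0.0875
```

```bash
python3 -c "
from h import *
st();gapshot(10)";python3 m.py 8 9 10;python3 b.py 8 9 10; python3 e.py 8 9 10
```

```text
t 17.27 yl 25.75 mm F along -14.41 F [ -2.7 -14.2   7. ] w 0.0875
8 [(np.float64(295.0), np.float64(290.4), np.float64(4.6), 1, -61), (np.float64(296.8), np.float64(292.3), np.float64(4.5), 2, -67)]
9 [(np.float64(295.4), np.float64(290.4), np.float64(5.0), -2, -62), (np.float64(297.5), np.float64(292.3), np.float64(5.2), -1, -66)]
10 [(np.float64(296.3), np.float64(290.5), np.float64(5.8), 3, -61), (np.float64(298.2), np.float64(292.3), np.float64(5.9), 0, -67)]
8 [np.float64(318.08), np.float64(327.78), np.float64(337.48)]
9 [np.float64(318.02), np.float64(327.79), np.float64(337.48)]
10 [np.float64(318.18), np.float64(327.81), np.float64(337.49)]
8 [295.4, 295.8]
9 [296.3, 296.35]
10 [297.05, 297.2]
```

View pics/gc10.png

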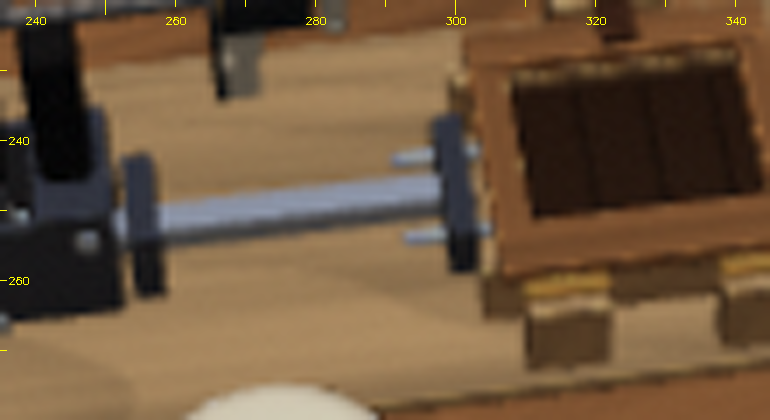

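Request:
jog_arm(motion=[{"dx": 0,"dy": 0,"dz": 0,"twist": 0},{"dx": 0,"dy": 0,"dz": 0,"twist": 0},{"dx": 0,"dy": 0,"dz": 0,"twist": 0},{"dx": 0,"dy": 0,"dz": 0,"twist": 0},{"dx": 0,"dy": 0,"dz": 0,"twist": 0},{"dx": 0,"dy": 0,"dz": 0,"twist": 0}])

```text
t: 17.82
eef_pos: [0.5408, -0.1341, 0.1165]
ee_rot: [3.053, 1.567, -1.932]
force: [-3.9, -13.0, 7.0]
width: 0.0879
```

```bash
python3 -c "
from h import *
st();gapshot(11)
crop(0,'pics/g11.png',190,180,370,310,4,'pics/fin.png')";python3 m.py 10 11;python3 b.py 10 11; python3 e.py 10 11
```

```text
t 17.82 yl 25.70 mm F along -13.60 F [ -3.9 -13.    7. ] w 0.0879
10 [(np.float64(296.3), np.float64(290.5), np.float64(5.8), 3, -61), (np.float64(298.2), np.float64(292.3), np.float64(5.9), 0, -67)]
11 [(np.float64(296.3), np.float64(290.5), np.float64(5.8), 2, -62), (np.float64(298.2), np.float64(292.3), np.float64(5.9), 0, -67)]
10 [np.float64(318.18), np.float64(327.81), np.float64(337.49)]
11 [np.float64(318.11), np.float64(327.8), np.float64(337.49)]
10 [297.05, 297.2]
11 [297.0, 297.2]
```

View pics/fin.png

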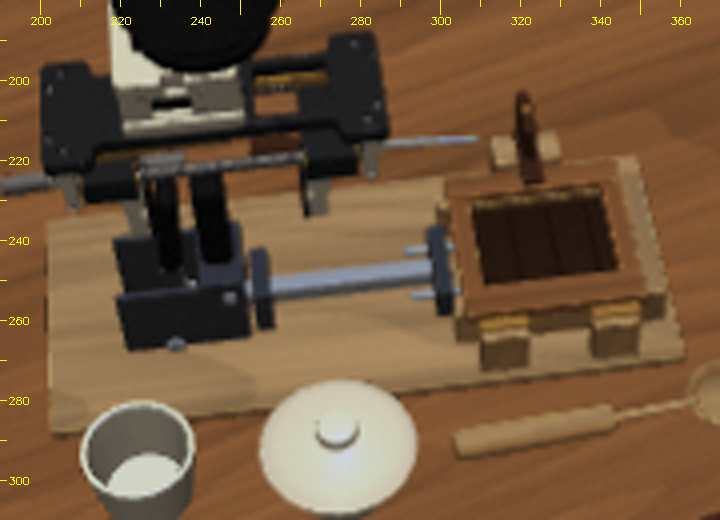

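The final picture shows the button across the near rail at about (323,222) and the frame lying shut. The trigger is held squeezed at about (230,235), and the jaw plate at about (299,247) is steady.

```bash
python3 -c "
from station import arm
print(arm.job_done())"
```

```text
the job is handed in; nothing more can be done
None
```

I turned the turnbutton first, then pumped the trigger with seven squeezes. I handed the job in at about 18 s with the trigger still held at roughly 13–14 N. `job_done` reports no verdict, so the checks below come from my own pictures and the robot's readings.

- **Button:** I pinched the wing and turned it 57° clockwise. In the picture taken right after the turn, the arm lies square across the near rail to within about 2°. It is still across the rail in the last picture.
- **Frame:** It lies shut in the last picture.
- **Brick:** It slid about 3–4 mm, then stayed still while the bar kept moving forward, so it is against the end stop.
- **Pad:** It is pressed in about 7.5–8 mm of 16, measured from how far the guide rods stick out behind the jaw plate and how far the plate has moved. The readings did not change over the last half second of holding. It never came near fully pressed in.
- **Trigger:** The last squeeze stops at about 0.2 rad of 0.22 (a rough figure) because a full squeeze would have pressed the pad too far.

**What disagreed:**
- **Cameras:** The two cameras put the same points 2–5 mm apart. I used the gripper's known position to settle which to trust.
- **Force reading:** Part-way through the last squeeze, the push force suggested up to 10 mm or more of pad travel, while the pictures showed about 6 mm. At the final position the push force fits the picture estimate.

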